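Lean two filter modules on the tilted rack

TASK

Put the two plain flat filter modules from the black tray away on the tilted rack: the tall one flat against the backstop first, then the short one flat against the tall one, both standing fully down on the shelf with their connectors up, square to the backstop and near the middle of its width, with no gaps behind them. The rack stands loose, so press gently and do not shove it along the bench; leave the finned module in its slot and everything else where it is.

Things in the scene. Friction and masses are not known exactly. Their poses are not given: they have to be found in the camera images.
- tall_mid (a point): Tall plain filter module: flat grey aluminium case standing on edge, 18 mm thick (its x), 56 mm wide (its y), 88 mm high (its z), about 0.18 kg, two brass connectors 8 mm high on top. This point is the centre of the case, 44 mm above its foot. Front and back are alike for the job. Can be taken from above by its narrow side edges, 56 mm apart.
- short_mid (a point): Short plain filter module: the same but 18 mm thick (x), 62 mm wide (y), 74 mm high (z). This point is its centre, 37 mm above its foot. Taken by its side edges, 62 mm apart.
- finned_mid (a point): Finned module with cooling fins on one broad face, 60 mm wide, 18 mm thick over the fins, 80 mm high; this point is 40 mm above its foot. It stays in its slot.
- tray: Black slotted tray fixed on the bench, 140 mm (x) by 96 mm (y); origin at the centre of its underside, floor 6 mm high. Three slots 42 mm apart along its x, with ridges 10 mm above the floor and about 2 mm of play each side. The three modules stand upright in them in any order, wide faces square to the tray's x axis.
- rack: Grey steel leaning rack, about 3.3 kg, standing loose on the bench: base 160 mm (x) by 110 mm (y) by 16 mm high, origin at the centre of its underside. It carries the tilted shelf. A push above about 15 N may slide or tip it.
- shelf: Tilted shelf, rigid with the rack. Origin: mid-width on its top, 50 mm above the bench. x: 20 deg uphill along the shelf, top to x = 90 mm; y: its width (100 mm); z: square to it. A steel backstop (45 mm high, 100 mm wide, parallel to y and z) is clamped with its face somewhere at x = 0 to 40 mm: not measured, look or feel. Modules do not slide down: press to -x until they touch; with a gap they tip back.
- adapter: Bystander: standing brass adapter, 20 mm diameter, 34 mm high, between tray and rack; origin under its centre.
- reel: Bystander: small grey reel, 44 mm diameter, 28 mm high, between tray and rack; origin under its centre.
- spray: Bystander: aluminium can 52 mm diameter, 150 mm high, on the left.
Mind the look-alikes: they are no part of the job. What is shaped like the part that bears tall_mid but orange is not meant. Leave any blue look-alike of the part that bears short_mid alone.

How it is judged:
On the way:
1. the tall module leans on the shelf, let go, while the short one is still in the tray (x of tall_mid in the frame of shelf between 0 and 0.055 m and z of tall_mid in the frame of shelf between 0.036 and 0.05 m and angle between the z axis of tall_mid and the z axis of shelf, either way round below 0.15 rad and linear speed of tall below 0.02 m/s and contact force between tall and the fingers below 0.05 N and distance between short_mid and tray below 0.09 m), for 0.2 s.
At the end, for the whole second after the job is handed in: Both stand still with feet on the shelf (4 mm), each leaning flat: parallel to the backstop within 0.05 rad (a foot gap over about 2.5 mm fails), square within 0.09 rad, within 18 mm of mid-width, the short one before the tall (centres within 32 mm) (x of tall_mid in the frame of shelf between 0.006 and 0.053 m and y of tall_mid in the frame of shelf between -0.018 and 0.018 m and z of tall_mid in the frame of shelf between 0.04 and 0.048 m and angle between the z axis of each of tall_mid, short_mid and the z axis of shelf, either way round below 0.05 rad and angle between the x axis of each of tall_mid, short_mid and the x axis of shelf, either way round below 0.09 rad and x of short_mid in the frame of shelf between 0.022 and 0.073 m and y of short_mid in the frame of shelf between -0.018 and 0.018 m and z of short_mid in the frame of shelf between 0.033 and 0.041 m and distance between tall_mid and short_mid below 0.032 m and linear speed of each of tall, short below 0.01 m/s and angular speed of each of tall, short below 0.1 rad/s); the robot touches nothing.
It fails at once if the rack was shoved more than 5 mm (distance of rack from where it was at the start of the episode above 0.005 m).
It fails at once if the finned module was disturbed (more than 12 mm) or tipped (distance of finned_mid from where it was at the start of the episode above 0.012 m or angle between finned_mid's own z axis and vertical above 0.3 rad).
It fails at once if another thing on the bench was disturbed (more than 20 mm) (distance of any of adapter, reel, spray from where it was at the start of the episode above 0.02 m).
It also fails if it takes over 59 s, if anything falls off the work surface, if the arm or the gripper's body presses on something with over 40 N, if the wrist force passes 120 N, or if a joint passes its speed limit or range.

ROBOT

A 7-joint arm with a two-finger parallel gripper is mounted at the origin on the work surface. World frame = base frame: x ahead of the robot, y to its left, z up, the work surface at z = 0. Lengths are in m, angles in rad, forces in N, time in s.
With the tool pointing down it reaches from about 0.4 to 0.85 m from the base axis. Payload 10.4 kg.
Tool frame: the origin (TCP) lies midway between the tips of the shut fingers; the grasp point (between the pads) lies 19 mm behind it; z points along the fingers, y is the direction in which the jaws open and shut (so a half turn about z gives the same grasp; the last joint's range is limited). The gripper opens to 85 mm and grips with 20 to 120 N. Pads are 22 mm wide; open, the fingers measure 114 mm over their backs; the gripper's body (76 mm by 85 mm) begins 54 mm behind the grasp point. The pads swing forward as they close: fully open they stand 13 mm farther back than shut.
Start: joints at [1.145, 0.332, -0.065, 1.46, 0.022, 1.35, -0.088], TCP at [0.245, -0.575, 0.231] pointing down, gripper open.
Joint ranges: [-2.6, 2.6], [-0.5, 2.12], [-1.47, 1.34], [0.16, 2.42], [-1.27, 4.41], [0.06, 2.06], [-2.6, 2.6]. Speed limits (rad/s): [2.22, 2.22, 2.79, 2.79, 3.14, 3.14, 3.14].

INTERFACE

Orientations are given as a unit quaternion [x, y, z, w].
In Python, from workcell import manip, viewer gives the robot as it stands.
- The arm moves only by the tool move_arm, never from a script. Its argument "deltas" is a list of rows, each a list of 7 numbers: the shift along the tool's x, y, z in m, then the turn, a rotation vector about the tool's x, y, z in degrees, then the opening, from -1 (shut) to 1 (fully open). In form: [[dx, dy, dz, wx, wy, wz, gripper], ...]. A call has 1 to 10 rows; each row shifts and turns the commanded pose from where the row before left it, along the tool's axes as they then stand; what a row does not reach is not made up. A row lasts 1/8 s, in which the tool goes at most 62.5 mm and 10.7 degrees, less where a joint would pass 70% of its speed; a pose out of reach is approached as far as the arm can. A call with a gripper value outside its range is refused whole. The fingers move at their own pace and stop on an object; "force" is the grip in N (left out, the last holds). Time passes only in rows, so rows that do not move let the fingers close. It gives the time, the measured TCP pose, the force and the opening at its end, in the units of the state.
- manip.get_obs(): the state, without advancing time (a new reading comes with each control period).
- viewer.camera(name): name is "side" or "top"; returns (picture, depth): 420x560x3 uint8, red, green, blue; 420x560 float32, m along the optical axis (not along the pixel's ray), 0 where there is no reading.
- viewer.calibration(name): a dict with "fx", "fy", "cx", "cy" (pixels), "R" (3x3) and "t" (3): a world point X has camera coordinates R X + t. Camera axes: x right, y down, z forward; pixel columns grow to the right and rows downward; lengths in m; the calibration is good to about 2 mm. A picture is of the moment at which its call begins. calibration takes no time and is no camera call.
- manip.hand_in(): hands the job in, once; it reports no verdict.
The state is a dict: "clock": time; "joint_pos": joint angles; "joint_velocities": joint speeds; "tau": joint torques, N m; "position": TCP position; "ee_rot": TCP orientation; "ft_force": force on the tool from outside, world axes, zero at the start; "torque": the same for the moment, N m; "grip_width": opening from 0.0 (shut) to 1.0 (fully open).
Only numpy, scipy, OpenCV 4.12 (cv2) and the standard library are available. Lean on these libraries where they do the work, as an engineer would, in place of code of your own. Each camera call takes 0.05 s, during which the arm holds its last target.

## Working session

There is one attempt and no reset: what is moved stays moved. The work goes in short steps, Python scripts to look and compute and a tool call to move; the robot and the scene stay as the last step left them, time stands still between calls to the robot, and variables do not carry over. Pictures are saved under pics/ and viewed, and the job is handed in when it is done.

Besides the shell and the picture viewer there is one more tool, called after "Request:" as name([rows], argument=value, ...), one row to a line, values as JSON. move_arm: Moves the arm, as the interface text tells. Its arguments: {"type":"object","properties":{"deltas":{"type":"array"},"force":{"type":"number"}},"required":["deltas"]}

```bash
ls; mkdir -p pics
cat > h.py <<'E'
import numpy as np, cv2
from workcell import manip, viewer
from scipy.spatial.transform import Rotation as Rn
def grab(name, tag):
    p,d=viewer.camera(name); c=viewer.calibration(name)
    cv2.imwrite(f'pics/{tag}.png',p[:,:,::-1]); np.savez(f'pics/{tag}.npz',p=p,d=d,**{k:np.array(v) for k,v in c.items()})
    return p,d,c
def load(tag):
    z=np.load(f'pics/{tag}.npz'); return z
def cloud(z):
    d=z['d'];h,w=d.shape;u,v=np.meshgrid(np.arange(w),np.arange(h))
    P=np.stack([(u-z['cx'])/z['fx']*d,(v-z['cy'])/z['fy']*d,d],-1)
    W=(P-z['t'])@z['R']; W[d==0]=np.nan
    return W
E
python3 - <<'E'
from h import *
for n in ['top','side']:
    p,d,c=grab(n,n+'0'); print(n,c)
o=manip.get_obs(); print(o)
E
```

```text
pics
top {'fx': 387.3779409999932, 'fy': 387.3779409999932, 'cx': 282.32950754976906, 'cy': 213.14636186090598, 'R': array([[ 0.00957326, -0.99988261,  0.01196306],
       [-0.98559994, -0.01145498, -0.16870551],
       [ 0.16882274, -0.01017572, -0.9855939 ]]), 't': array([0.02122388, 0.54219895, 0.9944309 ])}
side {'fx': 407.88156723443194, 'fy': 407.88156723443194, 'cx': 279.27813173262626, 'cy': 209.8455056272772, 'R': array([[-0.67582841, -0.73697879, -0.01087288],
       [-0.39297599,  0.3727707 , -0.84060209],
       [ 0.623559  , -0.56383   , -0.541544  ]]), 't': array([0.39326889, 0.27707886, 0.57279979])}
{'clock': 0.1, 'joint_pos': array([ 1.14542426,  0.33279197, -0.06470884,  1.46086267,  0.02159115,
        1.34987947, -0.08852206]), 'joint_velocities': array([ 5.03230517e-04, -3.06455398e-03,  2.08598171e-05, -3.33231312e-03,
       -1.45337981e-03, -9.65464858e-04, -6.42310342e-04]), 'tau': array([ 2.53215527e-03, -6.26742053e+01,  5.00962883e-02, -3.92435431e+01,
        1.64630235e-02,  6.86761719e-03, -4.99687715e-06]), 'position': array([ 0.24485641, -0.57467879,  0.23060338]), 'ee_rot': array([ 9.79789716e-01,  2.00029309e-01, -1.46443393e-04, -6.05765345e-04]), 'ft_force': array([0.12532705, 0.29567927, 0.13933217]), 'torque': array([-0.00670667, -0.04146074,  0.00183221]), 'grip_width': 0.9992445265909766}
```

View pics/top0.png

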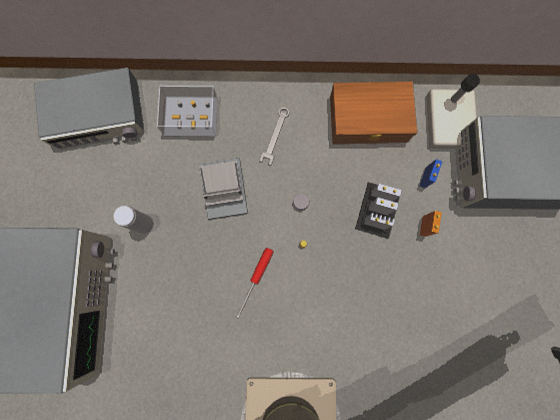

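View pics/side0.png

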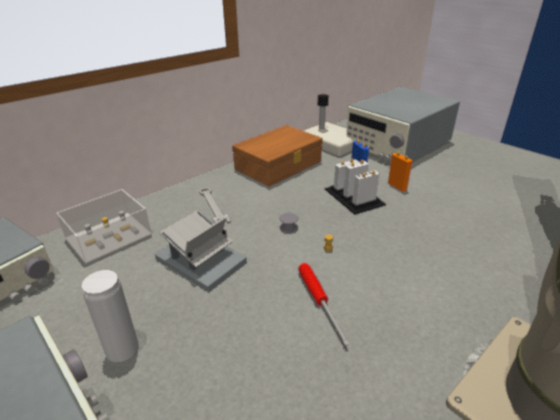

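The top view shows the tray with its modules at about (380,210), the rack at (223,188), the reel at (301,201) and the adapter at (303,244). The orange and blue look-alikes are at (431,223) and (432,173). I'll zoom in next.

Run:
```python
from h import *
a=load('top0')['p'];b=load('side0')['p']
def crop(p,x,y,w,h,s): return cv2.resize(p[y:y+h,x:x+w],None,fx=s,fy=s,interpolation=cv2.INTER_CUBIC)
A=np.hstack([crop(a,345,170,80,75,5),crop(a,188,150,75,75,5)])
B=np.hstack([crop(b,315,135,100,80,4),crop(b,150,180,100,110,4)[:320]]) 
cv2.imwrite('pics/c1.png',A[:,:,::-1]);cv2.imwrite('pics/c2.png',B[:,:,::-1]);print(A.shape,B.shape)
W=cloud(load('top0'))
np.set_printoptions(precision=3,suppress=True,linewidth=200)
# points in tray area high
def reg(x0,x1,y0,y1): 
    return W[y0:y1,x0:x1]
R=reg(350,412,178,242); Z=R[...,2]
print((Z[::2,::2]*1000).round().astype(int))
R=reg(196,252,152,222); print((R[::2,::2,2]*1000).round().astype(int))
```

```text
(375, 775, 3) (320, 800, 3)
[[ -2  -4   1   1   1  -1   0   3   3   2   1   2  -1   1   0   0   2   2   0   3   2  -2  -1  -4   0  -1   4  -1  -1   1   2]
 [  0   1  -2  -1  -1  -1  -1   1   2  -1   0   5   1   1   2   0  -1   2   0   1   0   0   0   2   1   0  -2   2   0   2   0]
 [ -1   2   3   6   0   5   0   0   0   7   1   4  -3  -1   2   0   2  -1  -1   2   0   4  -1  -2   2   4   0   1  -1   1  -2]
 [  1   0   2   5   1  -1  -1   2   3   4  10   9   9   1  75  81   3   3   4  -1   1   3   1  -1   0  -2  -3   2   1   0   1]
 [  1   0   5  -1  -3   1  -1   4  -1   6   6   8   8  52  79  85  81  83  82   2   2   4   3   3   0   3   2  -3   3   1  -3]
 [  2   0   0   2  -1  -2   4   1   5   8   7  14  34  64  81  78  81  89  80  78  79  79  78  -4   2   0   3  -2   3   3   0]
 [  1  -2  -2   3   0  -1  -1  -1   6   5  12  10  40  69  82  78  79  80  80  83  82  81  91  88  80  80   0   3   0   2   2]
 [  2   1  -1   1  -2  -3   4   2   7   5  18  17  49  58  62  66  74  78  78  81  82  79  85  79  83  82  -5  -1   1   1   1]
 [  2   1  -1   0   0  -2  -1   2   6   7  16  25  35  4
[... 23249 characters left out ...]
               -1
                     0]
 [                   0                    4                   -1                   -1                    1                   -1                    1                    5                    0
                    -2                   -2                   -3                    2                    3                    2                   -2                   -1                    2
                    -1                    2                   -1                   -2                    1                    1                    0                    0                    2
                     2]]<stdin>:14: RuntimeWarning: invalid value encountered in cast
```

```bash
sleep 1
```

```text
(no output)
```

View pics/c1.png

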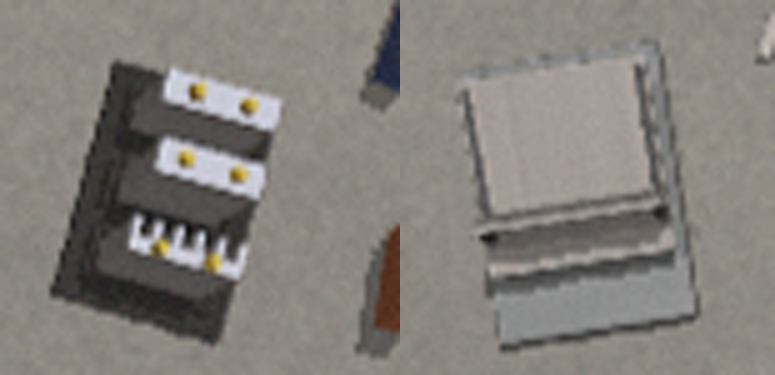

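View pics/c2.png

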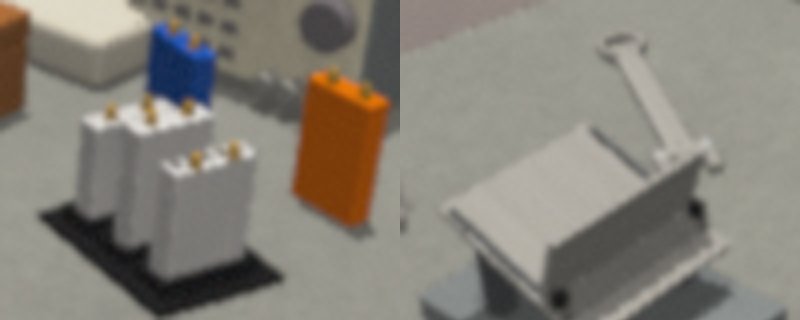

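```bash
cat >> h.py <<'E'
np.set_printoptions(precision=4,suppress=True,linewidth=160)
def ortho(z,h,x0,x1,y0,y1,res=0.0005):
    # image: row -> -x (far at top), col -> -y
    nx=int(round((x1-x0)/res));ny=int(round((y1-y0)/res))
    K=np.array([[z['fx'],0,z['cx']],[0,z['fy'],z['cy']],[0,0,1.]])
    H=K@np.column_stack([z['R'][:,0],z['R'][:,1],z['R'][:,2]*h+z['t']])
    A=np.array([[0,-res,x1],[-res,0,y1],[0,0,1.]]) # (col,row,1)->(X,Y,1)
    return cv2.warpPerspective(z['p'],np.linalg.inv(H@A),(ny,nx),flags=cv2.INTER_CUBIC),A
E
python3 - <<'E'
from h import *
z=load('top0');W=cloud(z)
P=W[178:242,350:412].reshape(-1,3); print('tray ctr region',np.nanmean(P,0)); print(W[188,382],W[204,381])
m=np.nanmean(P,0)
for h,n in [(0.080,'s'),(0.094,'t'),(0.086,'f')]:
    I,A=ortho(z,h,0.48,0.68,-0.36,-0.16)
    cv2.imwrite(f'pics/o_{n}.png',I[:,:,::-1])
    g=I.min(2); 
    mk=(g>150).astype(np.uint8); mk=cv2.morphologyEx(mk,cv2.MORPH_CLOSE,np.ones((15,15)))
    N,l,st,ce=cv2.connectedComponentsWithStats(mk)
    for i in range(1,N):
        if st[i,4]>600:
            c=np.argwhere(l==i)[:,::-1].astype(np.float32)
            (cx,cy),(w,hh),a=cv2.minAreaRect(c)
            print(n,h,(A@[cx,cy,1])[:2],w*.5,hh*.5,a)
E
```

```text
tray ctr region [ 0.5603 -0.2451  0.0187]
[ 0.6062 -0.2343  0.0808] [ 0.5608 -0.2271  0.0927]
s 0.08 [ 0.6032 -0.2534] 63.035621643066406 19.952611923217773 15.64224624633789
s 0.08 [ 0.5658 -0.2461] 57.59696578979492 18.815366744995117 15.52410888671875
s 0.08 [ 0.5235 -0.2325] 61.32891845703125 18.481130599975586 14.826481819152832
t 0.094 [ 0.5998 -0.2493] 62.153839111328125 19.59776496887207 15.843080520629883
t 0.094 [ 0.563  -0.2421] 56.86727523803711 18.6810359954834 15.945394515991211
t 0.094 [ 0.5213 -0.2287] 60.391258239746094 18.450763702392578 14.743562698364258
f 0.086 [ 0.6017 -0.2517] 62.56334686279297 19.870769500732422 15.843083381652832
f 0.086 [ 0.5646 -0.2443] 57.33893966674805 18.85765838623047 15.732006072998047
f 0.086 [ 0.5225 -0.2309] 60.87400436401367 18.481130599975586 14.826478958129883
```

View pics/o_t.png

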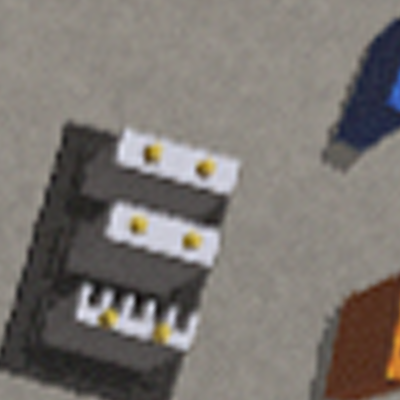

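Run:
```python
from h import *
z=load('top0');W=cloud(z)
print(W[170,215],W[208,225])
I,A=ortho(z,0.016,0.5,0.74,0.06,0.3); cv2.imwrite('pics/o_b.png',I[:,:,::-1])
# shelf plane: main plate
P=W[168:186,206:238].reshape(-1,3);P=P[(P[:,2]>.055)&(P[:,2]<.083)]
for _ in range(5):
    c=P.mean(0);U,S,V=np.linalg.svd(P-c);n=V[2]*np.sign(V[2,2]);r=(P-c)@n;P=P[abs(r)<2.5*r.std()+1e-4]
print('n',n,'c',c,'rms',r.std(),'tilt',np.degrees(np.arccos(n[2])),'dir yaw of uphill',np.degrees(np.arctan2(-n[1],-n[0])))
# side
zs=load('side0');Ws=cloud(zs)
P=Ws[217:240,175:205].reshape(-1,3);P=P[(P[:,2]>.055)&(P[:,2]<.083)]
for _ in range(5):
    c=P.mean(0);U,S,V=np.linalg.svd(P-c);n=V[2]*np.sign(V[2,2]);r=(P-c)@n;P=P[abs(r)<2.5*r.std()+1e-4]
print('side n',n,'c',c,'rms',r.std(),'tilt',np.degrees(np.arccos(n[2])),np.degrees(np.arctan2(-n[1],-n[0])),len(P))
```

```text
[0.6507 0.2069 0.0763] [0.5597 0.1854 0.0159]
n [-0.3397 -0.0563  0.9388] c [0.635  0.1902 0.0692] rms 0.0017946812897955018 tilt 20.14406104903163 dir yaw of uphill 9.415022529749123
side n [-0.3275 -0.0568  0.9431] c [0.6433 0.1919 0.0726] rms 0.0010786724377449125 tilt 19.416213135376804 9.844379099212427 553
```

View pics/o_b.png

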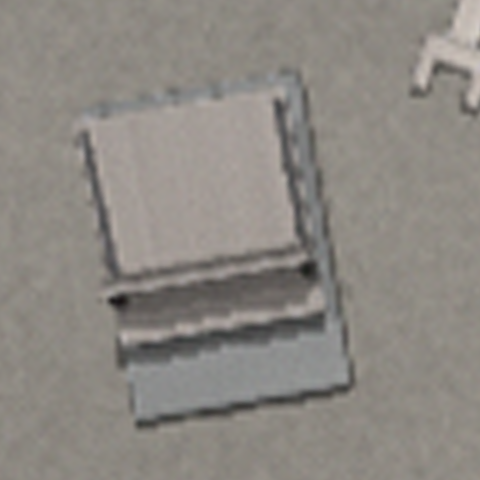

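```bash
cat >> h.py <<'E'
def proj(z,X):
    c=np.atleast_2d(X)@z['R'].T+z['t']; return np.column_stack([c[:,0]/c[:,2]*z['fx']+z['cx'],c[:,1]/c[:,2]*z['fy']+z['cy']])
def box(T,lo,hi):
    R,t=T; C=np.array([[lo[0] if i&1==0 else hi[0],lo[1] if i&2==0 else hi[1],lo[2] if i&4==0 else hi[2]] for i in range(8)])
    E=[(i,i|b) for i in range(8) for b in (1,2,4) if not i&b]
    return C@R.T+t,E
def overlay(z,boxes,x,y,w,h,s,fn):
    I=cv2.resize(np.ascontiguousarray(z['p'][y:y+h,x:x+w,::-1]),None,fx=s,fy=s,interpolation=cv2.INTER_CUBIC)
    for k,(T,lo,hi) in enumerate(boxes):
        C,E=box(T,lo,hi); q=(proj(z,C)-[x,y]+.5)*s
        for a,b in E: cv2.line(I,tuple(int(v) for v in q[a].round()),tuple(int(v) for v in q[b].round()),[(0,0,255),(0,255,0),(255,0,0),(0,255,255)][k%4],1,cv2.LINE_AA)
    return I
def Rz(d): return Rn.from_euler('z',d,degrees=True).as_matrix()
def shelfT(x,y,yaw): return Rz(yaw)@Rn.from_euler('y',-20,degrees=True).as_matrix(), np.array([x,y,.05])
E
python3 - <<'E'
from h import *
z=load('top0');zs=load('side0');W=cloud(z)
print('spray',W[215,124],'reel',W[200,301],'adapter',W[244,303],'orange',W[223,433],'blue',W[170,435])
T=(Rz(-15.7),np.array([.563,-.2421,.006]));S=(Rz(-15.7),np.array([.6032,-.2534,.006]))
rk=(Rz(10.2),np.array([.6165,.1915,0]))
sh=shelfT(.583,.1815,10.2)
B=[(T,[-.009,-.028,0],[.009,.028,.088]),(S,[-.009,-.031,0],[.009,.031,.074])]
C=[(rk,[-.08,-.055,0],[.08,.055,.016]),(sh,[0,-.05,0],[.09,.05,0.0]),(sh,[.017,-.05,0],[.017,.05,.045])]
I1=overlay(z,B,345,170,80,75,5,'');I2=overlay(z,C,188,150,75,75,5,'')
cv2.imwrite('pics/ov1.png',np.hstack([I1,I2]))
I1=overlay(zs,B,315,135,100,80,4,'');I2=overlay(zs,C,150,180,100,110,4,'')
cv2.imwrite('pics/ov2.png',np.hstack([np.vstack([I1,np.zeros((120,400,3),np.uint8)]),I2]))
E
```

```text
spray [0.5151 0.4077 0.1504] reel [ 0.5819 -0.0241  0.0298] adapter [ 0.4609 -0.0296  0.0315] orange [ 0.5135 -0.361   0.0881] blue [ 0.6585 -0.3795  0.0757]
```

View pics/ov1.png

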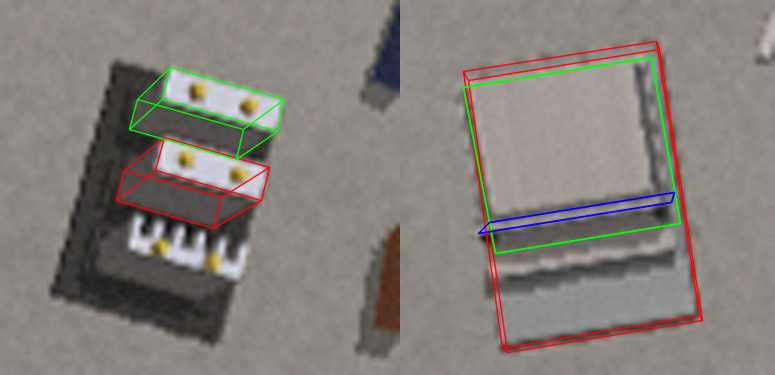

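View pics/ov2.png

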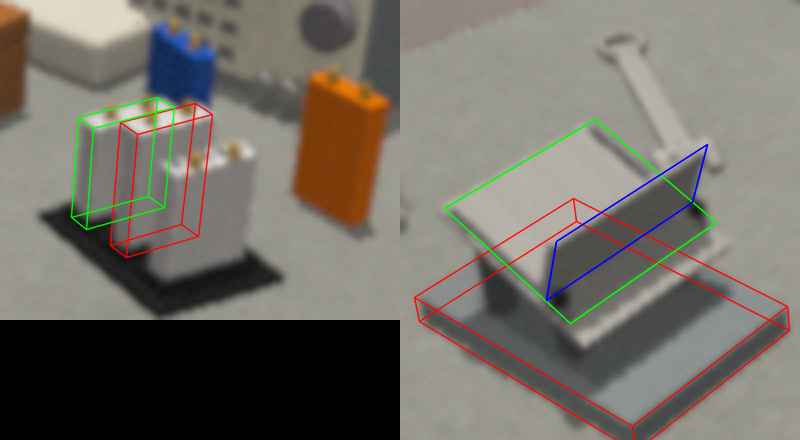

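Run:
```python
from h import *
z=load('top0');zs=load('side0')
I=cv2.resize(z['p'][155:215,194:256,::-1],None,fx=9,fy=9,interpolation=cv2.INTER_NEAREST)
cv2.imwrite('pics/z1.png',I)
I=cv2.resize(zs['p'][200:275,155:240,::-1],None,fx=8,fy=8,interpolation=cv2.INTER_NEAREST)
cv2.imwrite('pics/z2.png',I)
```

```text
(no output)
```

View pics/z1.png

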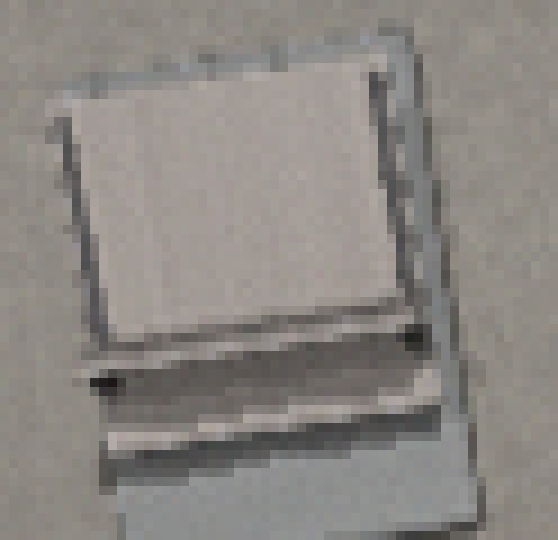

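View pics/z2.png

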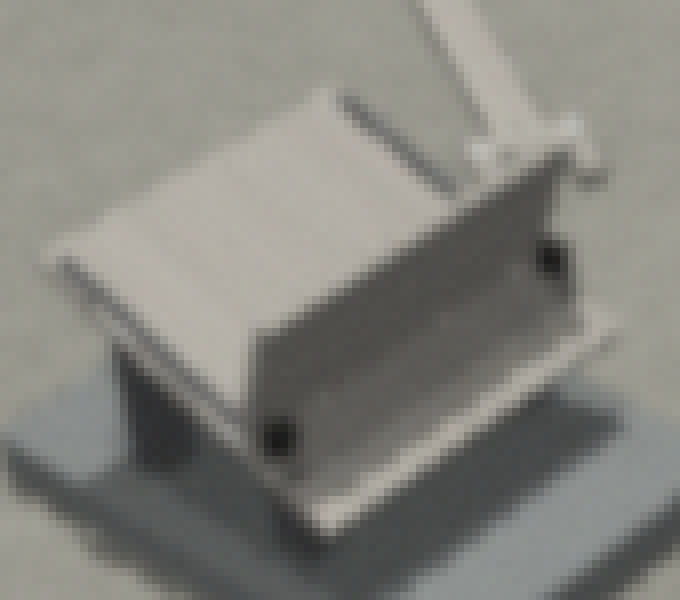

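Run:
```python
from h import *
z=load('top0');W=cloud(z)
# width profile along shelf y on the shelf plane: ortho in shelf frame
def shimg(z,T,zz,x0,x1,y0,y1,res=.0005):
    R,t=T;K=np.array([[z['fx'],0,z['cx']],[0,z['fy'],z['cy']],[0,0,1.]])
    o=t+R[:,2]*zz
    H=K@np.column_stack([z['R']@R[:,0],z['R']@R[:,1],z['R']@o+z['t']])
    A=np.array([[0,-res,x1],[-res,0,y1],[0,0,1.]])
    return cv2.warpPerspective(z['p'],np.linalg.inv(H@A),(int((y1-y0)/res),int((x1-x0)/res)),flags=cv2.INTER_CUBIC)
for yaw in (9.6,10.2,10.8):
  T=shelfT(.583,.1815,yaw)
  I=shimg(z,T,0,-.03,.11,-.07,.07)
  if yaw==10.2:
    cv2.imwrite('pics/sh_top.png',cv2.resize(I[:,:,::-1],None,fx=2,fy=2))
    I2=shimg(load('side0'),T,0,-.03,.11,-.07,.07); cv2.imwrite('pics/sh_side.png',cv2.resize(I2[:,:,::-1],None,fx=2,fy=2))
  g=I.mean(2)
  y=.07-np.arange(280)*.0005
  pr=g[60:150].mean(0); # x from .08 to .035
  if yaw==10.2: print('y profile'); print(np.column_stack([y*1000,pr])[::4].round(1).tolist())
  # groove positions for halves
  for a,b in ((60,100),(100,150)):
    p=g[a:b].mean(0); L=np.where(y>.03)[0];Rr=np.where(y<-.03)[0]
    print(yaw,(a,b),'groove L',1000*y[L][p[L][:60].argmin()],'R',1000*y[Rr][p[Rr][:50].argmin()])
```

```text
9.6 (60, 100) groove L 50.5 R -41.49999999999999
9.6 (100, 150) groove L 50.5 R -41.49999999999999
y profile
[[70.0, 139.0], [68.0, 139.4], [66.0, 138.3], [64.0, 137.9], [62.0, 138.4], [60.0, 138.8], [58.0, 139.6], [56.0, 139.5], [54.0, 139.8], [52.0, 116.7], [50.0, 84.9], [48.0, 114.7], [46.0, 157.2], [44.0, 161.0], [42.0, 154.6], [40.0, 155.0], [38.0, 155.7], [36.0, 156.6], [34.0, 157.6], [32.0, 159.6], [30.0, 157.1], [28.0, 152.9], [26.0, 152.7], [24.0, 154.5], [22.0, 155.5], [20.0, 155.3], [18.0, 155.8], [16.0, 156.1], [14.0, 155.3], [12.0, 156.2], [10.0, 157.7], [8.0, 156.5], [6.0, 156.1], [4.0, 157.1], [2.0, 155.8], [0.0, 155.7], [-2.0, 155.8], [-4.0, 155.1], [-6.0, 156.4], [-8.0, 157.2], [-10.0, 157.3], [-12.0, 157.8], [-14.0, 158.7], [-16.0, 159.3], [-18.0, 159.0], [-20.0, 157.7], [-22.0, 157.1], [-24.0, 157.2], [-26.0, 155.8], [-28.0, 154.9], [-30.0, 156.0], [-32.0, 157.6], [-34.0, 160.8], [-36.0, 164.4], [-38.0, 156.5], [-40.0, 113.6], [-42.0, 84.5], [-44.0, 106.5], [-46.0, 127.7], [-48.0, 124.7], [-50.0, 126.9], [-52.0, 118.1], [-54.0, 100.5], [-56.0, 114.1], [-58.0, 134.3], [-60.0, 139.9], [-62.0, 140.3], [-64.0, 140.6], [-66.0, 139.5], [-68.0, 139.8]]
10.2 (60, 100) groove L 50.0 R -41.99999999999999
10.2 (100, 150) groove L 50.0 R -41.99999999999999
10.8 (60, 100) groove L 49.0 R -43.0
10.8 (100, 150) groove L 49.5 R -42.49999999999999
```

View pics/sh_top.png

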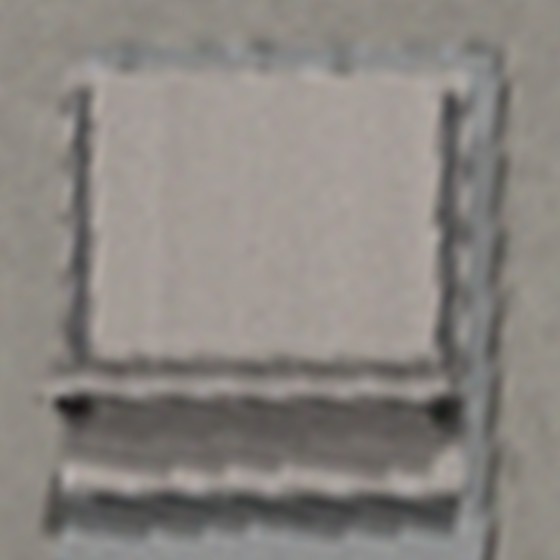

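View pics/sh_side.png

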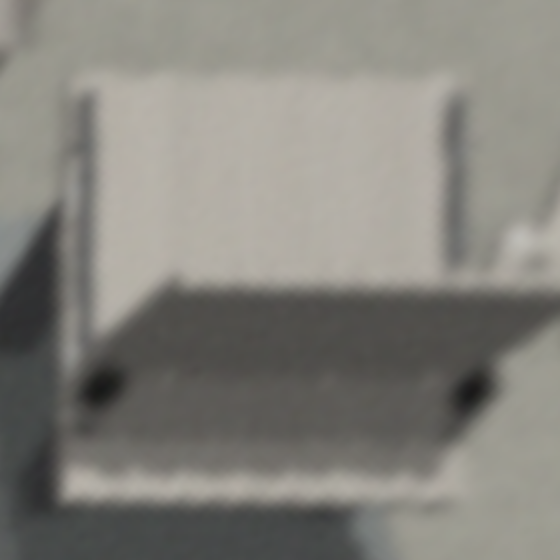

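```bash
cat >> h.py <<'E'
def shimg(z,T,zz,x0,x1,y0,y1,res=.0005):
    R,t=T;K=np.array([[z['fx'],0,z['cx']],[0,z['fy'],z['cy']],[0,0,1.]])
    o=t+R[:,2]*zz
    H=K@np.column_stack([z['R']@R[:,0],z['R']@R[:,1],z['R']@o+z['t']])
    A=np.array([[0,-res,x1],[-res,0,y1],[0,0,1.]])
    return cv2.warpPerspective(z['p'],np.linalg.inv(H@A),(int((y1-y0)/res),int((x1-x0)/res)),flags=cv2.INTER_CUBIC)
SH=shelfT(.5822,.1859,10.2)
E
python3 - <<'E'
from h import *
z=load('top0');zs=load('side0')
for zz in (0,.045):
    g=shimg(z,SH,zz,-.03,.06,-.035,.035).mean(2); p=g.mean(1); x=60-np.arange(len(p))*.5
    print(zz,[(a,int(b)) for a,b in zip(x,p)][30:140:2])
    # squareness: edge position left vs right half
    for s in (slice(0,45),slice(95,140)):
        q=np.gradient(g[:,s].mean(1)); print(' edges neg',x[q.argmax()],'pos',x[q.argmin()])
g=shimg(zs,SH,.045,-.03,.06,-.035,.035).mean(2).mean(1); print('side',[(a,int(b)) for a,b in zip(60-np.arange(len(g))*.5,g)][30:140:2])
E
```

```text
0 [(np.float64(45.0), 155), (np.float64(44.0), 155), (np.float64(43.0), 155), (np.float64(42.0), 155), (np.float64(41.0), 155), (np.float64(40.0), 155), (np.float64(39.0), 155), (np.float64(38.0), 156), (np.float64(37.0), 155), (np.float64(36.0), 155), (np.float64(35.0), 155), (np.float64(34.0), 155), (np.float64(33.0), 155), (np.float64(32.0), 155), (np.float64(31.0), 155), (np.float64(30.0), 154), (np.float64(29.0), 154), (np.float64(28.0), 154), (np.float64(27.0), 155), (np.float64(26.0), 157), (np.float64(25.0), 157), (np.float64(24.0), 157), (np.float64(23.0), 154), (np.float64(22.0), 146), (np.float64(21.0), 134), (np.float64(20.0), 117), (np.float64(19.0), 102), (np.float64(18.0), 96), (np.float64(17.0), 103), (np.float64(16.0), 118), (np.float64(15.0), 135), (np.float64(14.0), 146), (np.float64(13.0), 147), (np.float64(12.0), 134), (np.float64(11.0), 113), (np.float64(10.0), 94), (np.float64(9.0), 84), (np.float64(8.0), 83), (np.float64(7.0), 86), (np.float64(6.0), 87), (np.float64(5.0), 88), (np.float64(4.0), 89), (np.float64(3.0), 90), (np.float64(2.0), 93), (np.float64(1.0
[... 2365 characters left out ...]
), 162), (np.float64(19.0), 163), (np.float64(18.0), 164), (np.float64(17.0), 161), (np.float64(16.0), 152), (np.float64(15.0), 137), (np.float64(14.0), 118), (np.float64(13.0), 99), (np.float64(12.0), 86), (np.float64(11.0), 79), (np.float64(10.0), 76), (np.float64(9.0), 76), (np.float64(8.0), 77), (np.float64(7.0), 77), (np.float64(6.0), 78), (np.float64(5.0), 78), (np.float64(4.0), 79), (np.float64(3.0), 79), (np.float64(2.0), 80), (np.float64(1.0), 81), (np.float64(0.0), 83), (np.float64(-1.0), 84), (np.float64(-2.0), 86), (np.float64(-3.0), 86), (np.float64(-4.0), 87), (np.float64(-5.0), 88), (np.float64(-6.0), 89), (np.float64(-7.0), 90), (np.float64(-8.0), 90), (np.float64(-9.0), 90)]
```

```bash
cat >> h.py <<'E'
def tool(yaw,tilt=0):
    # tool x horizontal heading yaw, tool z down, tilted about tool y
    return Rz(yaw)@np.diag([1.,-1,-1])@Rn.from_euler('y',tilt,degrees=True).as_matrix()
def cur():
    o=manip.get_obs(); return Rn.from_quat(o['ee_rot']).as_matrix(),np.array(o['position']),o
def plan(wps,R,p,dp=4,dr=1):
    """wps: list of (R,p,n,grip)"""
    rows=[]
    for Rt,pt,n,g in wps:
        R0,p0=R.copy(),p.copy(); w=Rn.from_matrix(R0.T@Rt).as_rotvec()
        for k in range(1,n+1):
            Rk=R0@Rn.from_rotvec(w*k/n).as_matrix(); pk=p0+(np.array(pt)-p0)*k/n
            d=(R.T@(pk-p)).round(dp); t=np.degrees(Rn.from_matrix(R.T@Rk).as_rotvec()).round(dr)
            rows.append([*(d+0.),*(t+0.),g]); p=p+R@d; R=R@Rn.from_rotvec(np.radians(t)).as_matrix()
    for i in range(0,len(rows),10):
        print('['+', '.join('['+', '.join(f'{float(v):g}' for v in r)+']' for r in rows[i:i+10])+']')
    print('end',p)
E
python3 - <<'E'
from h import *
R,p,o=cur()
plan([(tool(-15.7),[.563,-.2421,.2],10,1)],R,p)
E
```

```text
[[0.0423, -0.0181, 0.0031, 0, 0, 3.9, 1], [0.041, -0.021, 0.0031, 0, 0, 3.9, 1], [0.0394, -0.0237, 0.003, 0, 0, 3.8, 1], [0.0378, -0.0262, 0.0031, 0, 0, 3.9, 1], [0.036, -0.0288, 0.0031, 0, 0, 3.9, 1], [0.0338, -0.0311, 0.0031, 0, 0, 3.9, 1], [0.0317, -0.0334, 0.0031, 0, 0, 3.8, 1], [0.0294, -0.0354, 0.003, 0, 0, 3.9, 1], [0.0269, -0.0374, 0.0031, -0.1, 0, 3.9, 1], [0.0244, -0.039, 0.003, 0, 0, 3.9, 1]]
end [ 0.563  -0.2421  0.2   ]
```

Request:
move_arm([
  [0.0423,-0.0181,0.0031,0,0,3.9,1],
  [0.041,-0.021,0.0031,0,0,3.9,1],
  [0.0394,-0.0237,0.003,0,0,3.8,1],
  [0.0378,-0.0262,0.0031,0,0,3.9,1],
  [0.036,-0.0288,0.0031,0,0,3.9,1],
  [0.0338,-0.0311,0.0031,0,0,3.9,1],
  [0.0317,-0.0334,0.0031,0,0,3.8,1],
  [0.0294,-0.0354,0.003,0,0,3.9,1],
  [0.0269,-0.0374,0.0031,0,0,3.9,1],
  [0.0244,-0.039,0.003,0,0,3.9,1],
])

```text
clock: 1.35
position: [0.5639, -0.2413, 0.2002]
ee_rot: [0.99, -0.138, -0.0, -0.0]
ft_force: [-0.2, -0.3, 0.1]
grip_width: 1.002
```

Run:
```python
from h import *
R,p,o=cur(); print(p,o['clock'],'\n',R); print(tool(-15.7))
plan([(tool(-15.7),[.563,-.2421,.14],2,1)],R,p)
```

```text
[ 0.5639 -0.2413  0.2002] 1.35 
 [[ 0.9619 -0.2732 -0.0005]
 [-0.2732 -0.9619  0.0001]
 [-0.0005  0.0001 -1.    ]]
[[ 0.9627 -0.2706  0.    ]
 [-0.2706 -0.9627  0.    ]
 [ 0.      0.     -1.    ]]
[[-0.0003, 0.0005, 0.0301, 0, 0, -0.1, 1], [-0.0003, 0.0005, 0.0301, 0, 0, -0.1, 1]]
end [ 0.563  -0.2421  0.14  ]
```

Request:
move_arm([
  [-0.0006,0.001,0.04,0,0,-0.1,1],
  [0,0,0.04,0,0,-0.1,1],
  [0,0,0,0,0,0,1],
])

```text
clock: 1.72
position: [0.5602, -0.2425, 0.1174]
ee_rot: [0.991, -0.135, -0.003, -0.001]
ft_force: [-0.2, -1.6, 0.1]
grip_width: 0.998
```

Run:
```python
from h import *
R,p,o=cur(); print(p,o['clock'],R[:,0])
grab('top','t1');grab('side','s1')
T=(Rz(-15.7),np.array([.563,-.2421,.006]))
a=load('t1');b=load('s1')
I1=overlay(a,[],345,160,90,80,4,'');I2=overlay(b,[],300,100,110,100,4,'')
cv2.imwrite('pics/v1.png',np.hstack([I1,I2[:320]]))
```

```text
[ 0.5602 -0.2425  0.1174] 1.725 [ 0.9635 -0.2675 -0.0064]
```

View pics/v1.png

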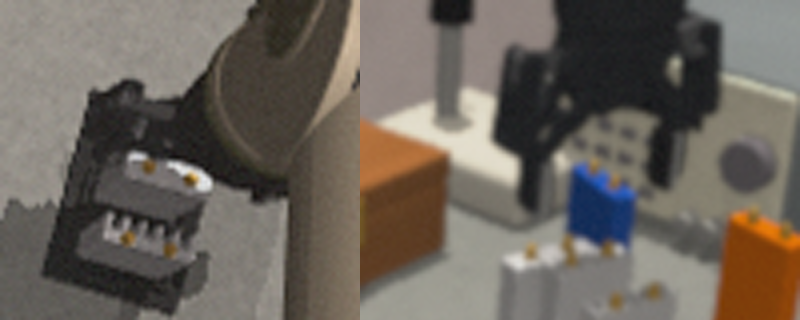

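Run:
```python
from h import *
R,p,o=cur(); print(p,o['clock'],R[:,0],o['joint_velocities'],o['ft_force'])
plan([(tool(-15.7),[.563,-.2421,.085],1,1),(tool(-15.7),[.563,-.2421,.056],2,1)],R,p)
```

```text
[ 0.5626 -0.2435  0.1217] 1.825 [ 0.9634 -0.2679  0.0005] [ 0.0013 -0.0236 -0.0024 -0.022   0.0007 -0.0032 -0.0007] [0.4187 0.4739 0.6303]
[[0, -0.0014, 0.0367, 0, 0, 0.2, 1], [0, 0, 0.0145, 0, 0, 0, 1], [0, 0, 0.0145, 0, 0, 0, 1]]
end [ 0.563  -0.2422  0.056 ]
```

Request:
move_arm([
  [0,-0.0005,0.018,0,0,0.2,1],
  [0,-0.0005,0.016,0,0,0,1],
  [0,0,0.014,0,0,0,1],
  [0,0,0.01,0,0,0,1],
  [0,0,0.006,0,0,0,1],
  [0,0,0,0,0,0,1],
  [0,0,0,0,0,0,1],
])

```text
clock: 2.7
position: [0.5629, -0.2425, 0.0571]
ee_rot: [0.991, -0.137, 0.0, 0.0]
ft_force: [0.0, -0.7, 0.5]
grip_width: 1.0
```

Run:
```python
from h import *
R,p,o=cur(); print(p,o['clock'],R[:,0],o['ft_force'])
grab('side','s2');grab('top','t2')
a=load('t2');b=load('s2')
I1=overlay(a,[],345,160,90,80,4,'');I2=overlay(b,[],300,100,110,100,4,'')
cv2.imwrite('pics/v2.png',np.hstack([I1,I2[80:]]))
```

```text
[ 0.5629 -0.2425  0.0571] 2.7 [ 0.9626 -0.271   0.0008] [ 0.0191 -0.719   0.5044]
```

View pics/v2.png

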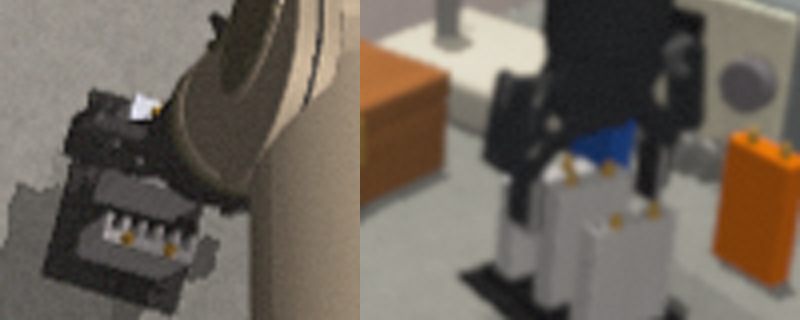

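The fingers straddle the middle (tall) module. I'll close on it now.

Request:
move_arm([
  [0,0,0,0,0,0,-1],
  [0,0,0,0,0,0,-1],
  [0,0,0,0,0,0,-1],
  [0,0,0,0,0,0,-1],
  [0,0,0,0,0,0,-1],
  [0,0,0,0,0,0,-1],
], force=35)

```text
clock: 3.55
position: [0.5629, -0.2424, 0.0569]
ee_rot: [0.991, -0.137, 0.0, 0.0]
ft_force: [0.4, 0.3, 5.2]
grip_width: 0.654
```

Request:
move_arm([
  [0,0,-0.008,0,0,0,-1],
  [0,0,-0.015,0,0,0,-1],
  [0,0,-0.025,0,0,0,-1],
  [0,0,-0.03,0,0,0,-1],
  [0,0,-0.03,0,0,0,-1],
  [0,0,-0.022,0,0,0,-1],
  [0,0,0,0,0,0,-1],
])

```text
clock: 4.42
position: [0.5635, -0.2426, 0.189]
ee_rot: [0.991, -0.137, 0.002, 0.001]
ft_force: [0.2, 0.3, -1.9]
grip_width: 0.654
```

Run:
```python
from h import *
R,p,o=cur(); print(p,o['clock'],R[:,0],o['ft_force'],o['grip_width'])
grab('side','s3');grab('top','t3')
a=load('t3');b=load('s3')
I1=overlay(a,[],345,160,90,80,4,'');I2=overlay(b,[],300,50,110,150,4,'')
cv2.imwrite('pics/v3.png',np.hstack([I1,np.zeros((320,4,3),np.uint8),I2[:600:][140:460]]))
Rs,t=SH
tz=0.0509  # tcp above foot
for x,zf in ((.042,.03),(.042,.004)):
    c=Rs@np.array([x,0,zf+tz])+t; print(x,zf,c)
pre=Rs@np.array([.042,0,.045+tz])+t
plan([(tool(-2,5),[.56,.0,.2],5,-1),(tool(10.2,20),pre+[0,0,.04],6,-1),(tool(10.2,20),pre,4,-1)],R,p)
```

```text
[ 0.5635 -0.2426  0.189 ] 4.425 [ 0.9626 -0.271   0.0038] [ 0.2084  0.2949 -1.9112] 0.6538675591264989
0.042 0.03 [0.5938 0.188  0.1404]
0.042 0.004 [0.6026 0.1896 0.116 ]
[[-0.0138, -0.0465, -0.0023, 0.1, 1, -2.7, -1], [-0.0116, -0.0471, -0.0024, 0.2, 0.9, -2.8, -1], [-0.0092, -0.0477, -0.0024, 0.1, 1, -2.7, -1], [-0.0069, -0.048, -0.0025, 0.1, 0.9, -2.8, -1], [-0.0046, -0.0483, -0.0025, 0.2, 1, -2.7, -1], [0.0036, -0.0313, 0.0013, 0.4, 2.5, -2, -1], [0.0046, -0.0312, 0.0016, 0.5, 2.5, -2, -1], [0.0057, -0.031, 0.0022, 0.4, 2.5, -2, -1], [0.0066, -0.0307, 0.0027, 0.4, 2.4, -2, -1], [0.0075, -0.0305, 0.0031, 0.5, 2.5, -2, -1]]
[[0.0085, -0.0302, 0.0038, 0.4, 2.5, -2, -1], [-0.0034, 0, 0.0094, 0, 0, 0, -1], [-0.0034, 0, 0.0094, 0, 0, 0, -1], [-0.0035, 0, 0.0094, 0, 0, 0, -1], [-0.0034, 0, 0.0094, 0, 0, 0, -1]]
end [0.5888 0.1871 0.1545]
```

View pics/v3.png

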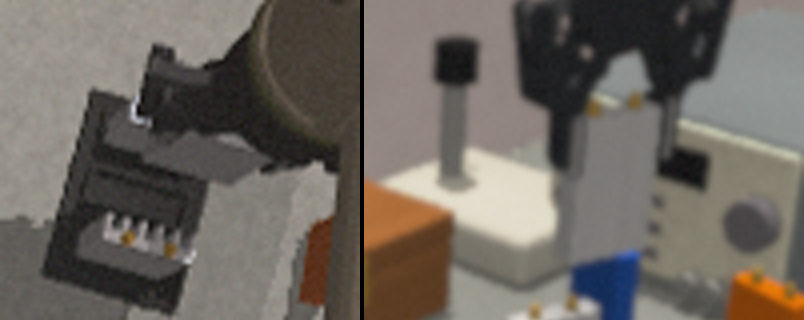

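Request:
move_arm([
  [-0.0138,-0.0465,-0.0023,0.1,1,-2.7,-1],
  [-0.0116,-0.0471,-0.0024,0.2,0.9,-2.8,-1],
  [-0.0092,-0.0477,-0.0024,0.1,1,-2.7,-1],
  [-0.0069,-0.048,-0.0025,0.1,0.9,-2.8,-1],
  [-0.0046,-0.0483,-0.0025,0.2,1,-2.7,-1],
  [0.0036,-0.0313,0.0013,0.4,2.5,-2,-1],
  [0.0046,-0.0312,0.0016,0.5,2.5,-2,-1],
  [0.0057,-0.031,0.0022,0.4,2.5,-2,-1],
  [0.0066,-0.0307,0.0027,0.4,2.4,-2,-1],
  [0.0075,-0.0305,0.0031,0.5,2.5,-2,-1],
])

```text
clock: 5.78
position: [0.5823, 0.157, 0.1921]
ee_rot: [0.986, 0.071, 0.149, -0.014]
ft_force: [-0.1, -0.2, -1.4]
grip_width: 0.651
```

Request:
move_arm([
  [0.0085,-0.0302,0.0038,0.4,2.5,-2,-1],
  [0,0,0,0,0,0,-1],
  [0,0,0,0,0,0,-1],
  [0,0,0,0,0,0,-1],
])

```text
clock: 6.28
position: [0.588, 0.1861, 0.1922]
ee_rot: [0.981, 0.087, 0.171, -0.016]
ft_force: [0.1, 0.3, -1.5]
grip_width: 0.652
```

```bash
cat >> h.py <<'E'
def sh(R,p):
    Rs,t=SH; q=Rs.T@(p-t); e=Rn.from_matrix(tool(10.2,20).T@R).as_rotvec(degrees=True); return q*1000,e
E
python3 - <<'E'
from h import *
R,p,o=cur(); print(p,o['clock'],o['ft_force'],o['grip_width'],o['joint_pos']); print('shelf mm',sh(R,p))
grab('side','s4');grab('top','t4')
a=load('t4');b=load('s4')
I1=overlay(a,[],180,140,100,100,4,'');I2=overlay(b,[],140,140,100,100,4,'')
cv2.imwrite('pics/v4.png',np.hstack([I1,I2]))
E
```

```text
[0.588  0.1861 0.1922] 6.275 [ 0.1399  0.3405 -1.4814] 0.6515919660977129 [ 0.1018  0.1481 -0.5677  1.834   0.2235  0.8591 -1.9606]
shelf mm (array([ 53.9905,  -0.8518, 131.6544]), array([ 0.0525, -0.2433,  0.0951]))
```

View pics/v4.png

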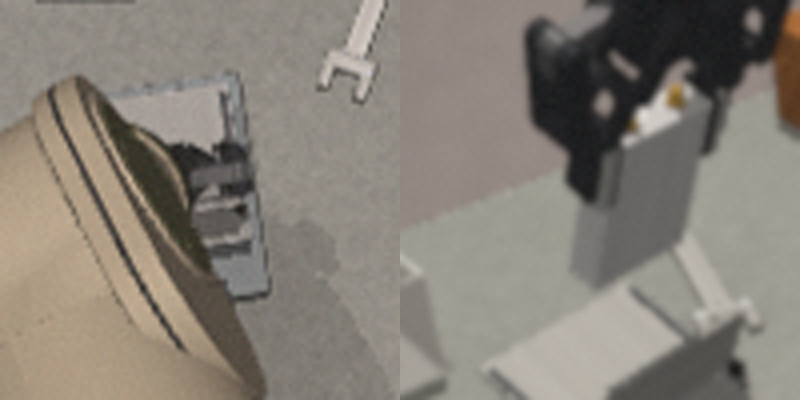

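Request:
move_arm([
  [-0.003,-0.0005,0.018,0,0.1,0,-1],
  [-0.003,-0.0005,0.02,0,0.1,0,-1],
  [-0.003,0,0.018,0,0,0,-1],
  [-0.002,0,0.012,0,0,0,-1],
  [-0.001,0,0.006,0,0,0,-1],
  [0,0,0,0,0,0,-1],
  [0,0,0,0,0,0,-1],
])

```text
clock: 7.25
position: [0.6017, 0.1912, 0.1197]
ee_rot: [0.981, 0.088, 0.174, -0.016]
ft_force: [0.0, 0.2, -0.6]
grip_width: 0.651
```

Run:
```python
from h import *
R,p,o=cur(); print(o['clock'],'shelf mm',sh(R,p), 'F shelf',SH[0].T@o['ft_force'])
grab('side','s5')
b=load('s5')
I2=overlay(b,[],140,160,100,100,6,'')
cv2.imwrite('pics/v5.png',I2)
```

```text
7.25 shelf mm (array([42.7682,  1.748 , 58.5947]), array([ 0.1085,  0.0759, -0.004 ])) F shelf [-0.16    0.1882 -0.6093]
```

View pics/v5.png

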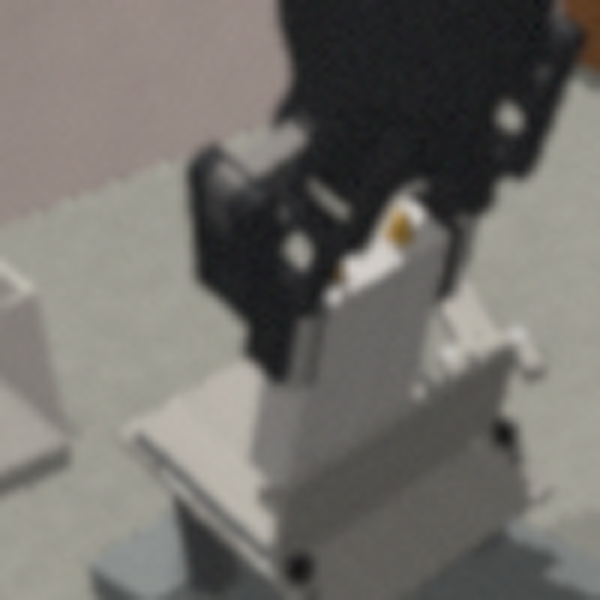

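Request:
move_arm([
  [-0.003,0.0008,0.003,0,0,0,-1],
  [-0.003,0.0008,0.002,0,0,0,-1],
  [-0.002,0,0,0,0,0,-1],
  [0,0,0,0,0,0,-1],
])

```text
clock: 7.8
position: [0.5958, 0.1884, 0.1115]
ee_rot: [0.981, 0.088, 0.173, -0.016]
ft_force: [-0.1, 1.3, -0.9]
grip_width: 0.655
```

```bash
cat > st.py <<'E'
from h import *
R,p,o=cur(); print(o['clock'],'shelf mm',*sh(R,p), 'F shelf',SH[0].T@o['ft_force'],'w',o['grip_width'])
E
python3 st.py
```

```text
7.8 shelf mm [34.0053  0.0484 53.061 ] [ 0.1008  0.0104 -0.0095] F shelf [-0.1466  1.3069 -0.919 ] w 0.6545194231248982
```

Next I press toward −x in 1 mm steps and watch the force.

Request:
move_arm([
  [-0.0015,0,0,0,0,0,-1],
  [-0.001,0,0,0,0,0,-1],
  [0,0,0,0,0,0,-1],
])

```text
clock: 8.18
position: [0.5935, 0.188, 0.1107]
ee_rot: [0.981, 0.088, 0.173, -0.016]
ft_force: [0.1, 1.0, -0.5]
grip_width: 0.649
```

```bash
python3 st.py
```

```text
8.175 shelf mm [31.5855  0.0672 53.0496] [ 0.1029  0.0124 -0.0069] F shelf [ 0.1119  0.9642 -0.5511] w 0.6489598120151383
```

Request:
move_arm([
  [-0.001,0,0,0,0,0,-1],
  [0,0,0,0,0,0,-1],
  [-0.001,0,0,0,0,0,-1],
  [0,0,0,0,0,0,-1],
])

```text
clock: 8.68
position: [0.5917, 0.1876, 0.1099]
ee_rot: [0.981, 0.088, 0.173, -0.016]
ft_force: [-0.4, 0.2, -1.8]
grip_width: 0.65
```

```bash
python3 st.py
```

```text
8.675 shelf mm [29.5694  0.0239 53.035 ] [ 0.1001  0.009  -0.0054] F shelf [-0.9853  0.2343 -1.5688] w 0.6499428534368178
```

Request:
move_arm([
  [-0.001,0,0,0,0,0,-1],
  [0,0,0,0,0,0,-1],
  [0,0,0,0,0,0,-1],
])

```text
clock: 9.05
position: [0.5909, 0.1875, 0.1097]
ee_rot: [0.981, 0.088, 0.173, -0.016]
ft_force: [-0.4, 0.4, -1.7]
grip_width: 0.647
```

```bash
python3 st.py
```

```text
9.05 shelf mm [28.7496 -0.0119 53.0872] [0.1003 0.0225 0.    ] F shelf [-0.9259  0.4342 -1.4624] w 0.6468852865964587
```

Request:
move_arm([
  [-0.001,0,0,0,0,0,-1],
  [0,0,0,0,0,0,-1],
  [0,0,0,0,0,0,-1],
])

```text
clock: 9.43
position: [0.5906, 0.1874, 0.1098]
ee_rot: [0.981, 0.088, 0.174, -0.017]
ft_force: [5.5, 1.2, -1.9]
grip_width: 0.65
```

```bash
python3 st.py
```

```text
9.425 shelf mm [28.5182 -0.0016 53.2927] [0.1162 0.1037 0.0126] F shelf [ 4.6715  0.2068 -3.7408] w 0.650074818068343
```

Request:
move_arm([
  [0.0003,0,0.001,0,0,0,-1],
  [0,0,0.001,0,0,0,-1],
  [0,0,0,0,0,0,-1],
  [0,0,0,0,0,0,-1],
])

```text
clock: 9.93
position: [0.5913, 0.1877, 0.1079]
ee_rot: [0.981, 0.088, 0.173, -0.017]
ft_force: [5.0, 0.9, 0.5]
grip_width: 0.649
```

```bash
python3 st.py
```

```text
9.925 shelf mm [28.5141  0.1296 51.2297] [0.1184 0.0727 0.0026] F shelf [ 4.9182 -0.0071 -1.2621] w 0.6493109950710957
```

Request:
move_arm([
  [0,0,0.001,0,0,0,-1],
  [0,0,0,0,0,0,-1],
  [0,0,0.001,0,0,0,-1],
  [0,0,0,0,0,0,-1],
])

```text
clock: 10.42
position: [0.5919, 0.1878, 0.1065]
ee_rot: [0.981, 0.088, 0.174, -0.016]
ft_force: [-0.3, 0.3, 10.6]
grip_width: 0.647
```

```bash
python3 st.py
```

```text
10.425 shelf mm [28.5939  0.1686 49.7337] [ 0.087   0.0734 -0.0186] F shelf [ 3.4168  0.295  10.0328] w 0.6470196404364461
```

Request:
move_arm([
  [0,0,-0.0008,0,0,0,-1],
  [0,0,0,0,0,0,-1],
])

```text
clock: 10.68
position: [0.5917, 0.1877, 0.1066]
ee_rot: [0.981, 0.088, 0.173, -0.017]
ft_force: [7.2, 1.3, 1.8]
grip_width: 0.65
```

```bash
python3 st.py
```

```text
10.675 shelf mm [28.4597  0.105  49.8941] [0.1212 0.0702 0.0036] F shelf [ 7.4818  0.0174 -0.8532] w 0.650260226233815
```

Request:
move_arm([
  [0,0,0,0,0,0,-0.1],
  [0,0,0,0,0,0,0.5],
  [0,0,0,0,0,0,1],
  [0,0,0,0,0,0,1],
  [0,0,0,0,0,0,1],
])

```text
clock: 11.3
position: [0.591, 0.1875, 0.1061]
ee_rot: [0.981, 0.088, 0.173, -0.016]
ft_force: [0.6, 0.5, 0.1]
grip_width: 1.0
```

```bash
cat > st2.py <<'E'
import sys
from h import *
n=sys.argv[1]
exec(open('st.py').read())
grab('side','s'+n);grab('top','t'+n)
a=load('t'+n);b=load('s'+n)
x=float(sys.argv[2]) if len(sys.argv)>2 else .0196
bx=[(SH,[x,-.028,0],[x+.018,.028,.088]),(SH,[x,-.05,0],[x,.05,.045])]
I1=overlay(b,[],140,150,80,110,5,'');I2=overlay(b,bx,140,150,80,110,5,'')
cv2.imwrite(f'pics/v{n}.png',np.hstack([I1,I2]))
cv2.imwrite(f'pics/w{n}.png',overlay(a,[],180,140,100,100,5,''))
E
python3 st2.py 6
```

```text
11.3 shelf mm [27.6083 -0.0041 49.6742] [ 0.0958 -0.0228 -0.0096] F shelf [ 0.6897  0.4209 -0.151 ] w 1.0004240082589555
```

View pics/v6.png

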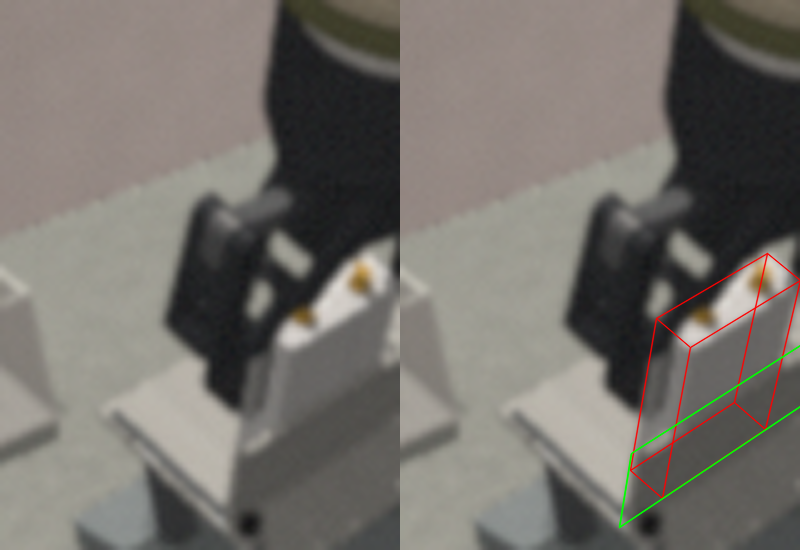

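Request:
move_arm([
  [0,0,-0.01,0,0,0,1],
  [0,0,-0.02,0,0,0,1],
  [0,0,-0.03,0,0,0,1],
  [0.01,0.02,-0.04,0,0,0,1],
  [0.01,0.06,-0.01,0,0,0,1],
  [0,0.06,0,0,0,0,1],
  [0,0.05,0,0,0,0,1],
])

```text
clock: 12.28
position: [0.6067, -0.0054, 0.2176]
ee_rot: [0.981, 0.087, 0.174, -0.016]
ft_force: [0.0, 0.5, 0.3]
grip_width: 0.997
```

```bash
python3 st2.py 7
```

```text
12.275 shelf mm [  48.1653 -192.5914  160.8052] [0.0483 0.1074 0.0302] F shelf [0.2256 0.5342 0.2262] w 0.9969434708784842
```

View pics/v7.png

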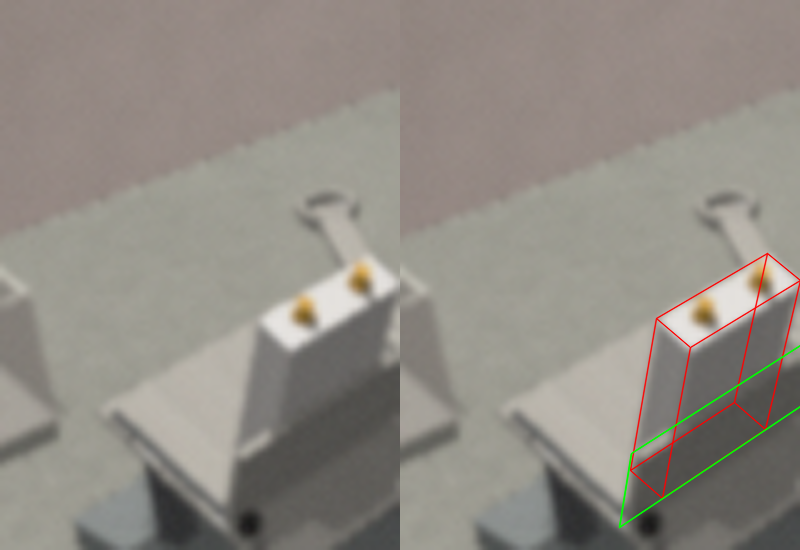

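View pics/w7.png

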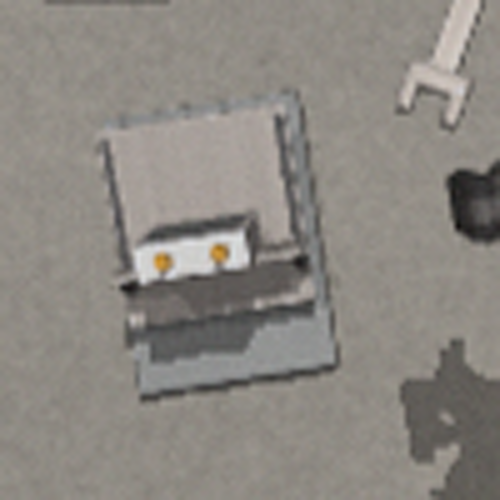

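```bash
cat >> h.py <<'E'
def topface(z,zz,thr=175,T=None):
    I=shimg(z,T or SH,zz,-.03,.11,-.07,.07); mk=(I.min(2)>thr).astype(np.uint8); mk=cv2.morphologyEx(mk,cv2.MORPH_CLOSE,np.ones((15,15)))
    N,l,st,ce=cv2.connectedComponentsWithStats(mk); out=[]
    for i in range(1,N):
        if st[i,4]>1000:
            c=np.argwhere(l==i)[:,::-1].astype(np.float32); (cx,cy),(w,h),a=cv2.minAreaRect(c)
            out.append((round(110-cy*.5,1),round(70-cx*.5,1),w*.5,h*.5,round(a,1)))
    return I,out
E
python3 - <<'E'
from h import *
for n in 't7','s7':
    for thr in (165,180,195):
        I,o=topface(load(n),.088,thr); print(n,thr,o)
    cv2.imwrite(f'pics/tf_{n}.png',cv2.resize(I[:,:,::-1],None,fx=1.4,fy=1.4))
W=cloud(load('t7'));Ws=cloud(load('s7'))
# points in shelf frame: broad front (uphill) face etc
for nm,w in (('top',W),('side',Ws)):
    q=(w.reshape(-1,3)-SH[1])@SH[0]*1000
    s=q[(abs(q[:,1])<20)&(q[:,2]>80)&(q[:,2]<93)&(q[:,0]>5)&(q[:,0]<50)]
    print(nm,'top face z med',np.median(s[:,2]),len(s),s[:,0].min(),s[:,0].max())
    s=q[(abs(q[:,1])<22)&(q[:,2]>52)&(q[:,2]<82)&(q[:,0]>5)&(q[:,0]<45)]
    if len(s)>20:
        c=s.mean(0);V=np.linalg.svd(s-c)[2][2];V*=np.sign(V[0]);print(' side face x',c,'normal deg z:',np.degrees(np.arcsin(V[2])),'y:',np.degrees(np.arcsin(V[1])),len(s),'rms',((s-c)@V).std())
E
```

```text
t7 165 [(29.0, 1.8, 18.0, 55.5, 90.0)]
t7 180 [(28.8, 1.2, 54.5, 17.5, 0.0)]
t7 195 [(28.5, 1.2, 16.0, 53.5, 90.0)]
s7 165 [(28.5, 17.4, 41.523712158203125, 114.11815643310547, 75.7)]
s7 180 [(27.8, 0.5, 18.5, 56.0, 90.0)]
s7 195 [(27.6, 7.3, 41.357322692871094, 17.20940589904785, 1.4)]
top top face z med 87.7486280572311 113 19.257888726549524 38.074012097624426
 side face x [37.4079 -0.6557 67.6951] normal deg z: 0.48903804653713756 y: -0.7595485025004034 22 rms 0.17761438960765133
side top face z med 88.06119510160096 172 17.386567108909208 37.145059800555316
 side face x [18.7357  0.491  66.9314] normal deg z: 1.034288552304074 y: -0.7337330678248235 157 rms 0.527765643307813
```

Run:
```python
import cv2,numpy as np
cv2.imwrite('pics/tf.png',np.hstack([cv2.imread('pics/tf_t7.png'),cv2.imread('pics/tf_s7.png')]))
```

```text
(no output)
```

View pics/tf.png

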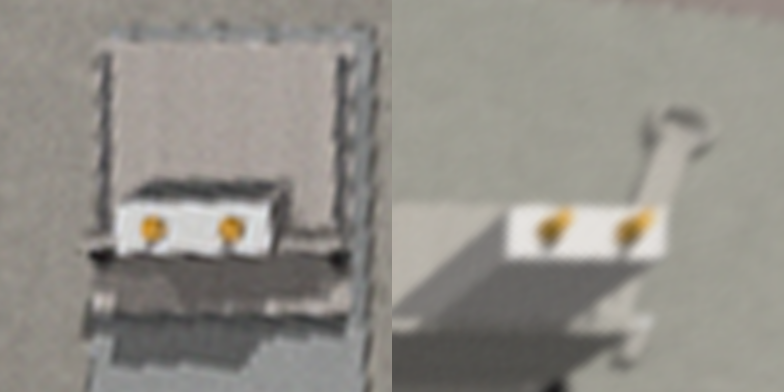

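Run:
```python
from h import *
R,p,o=cur(); print(p)
plan([(tool(-15.7),[.6032,-.2534,.17],9,1)],R,p)
```

```text
[ 0.6069 -0.01    0.2168]
[[-0.0065, 0.0266, 0.0032, -0.5, -2.2, 2.8, 1], [-0.005, 0.0268, 0.0036, -0.5, -2.2, 2.8, 1], [-0.0035, 0.027, 0.004, -0.5, -2.2, 2.8, 1], [-0.0021, 0.0272, 0.0044, -0.5, -2.2, 2.8, 1], [-0.0006, 0.0271, 0.0046, -0.5, -2.1, 2.8, 1], [0.0009, 0.0271, 0.0049, -0.5, -2.2, 2.8, 1], [0.0025, 0.0269, 0.0051, -0.5, -2.2, 2.8, 1], [0.0039, 0.0268, 0.0051, -0.5, -2.2, 2.8, 1], [0.0054, 0.0265, 0.0052, -0.5, -2.2, 2.8, 1]]
end [ 0.6032 -0.2534  0.17  ]
```

Request:
move_arm([
  [-0.0065,0.0266,0.0032,-0.5,-2.2,2.8,1],
  [-0.005,0.0268,0.0036,-0.5,-2.2,2.8,1],
  [-0.0035,0.027,0.004,-0.5,-2.2,2.8,1],
  [-0.0021,0.0272,0.0044,-0.5,-2.2,2.8,1],
  [-0.0006,0.0271,0.0046,-0.5,-2.1,2.8,1],
  [0.0009,0.0271,0.0049,-0.5,-2.2,2.8,1],
  [0.0025,0.0269,0.0051,-0.5,-2.2,2.8,1],
  [0.0039,0.0268,0.0051,-0.5,-2.2,2.8,1],
  [0.0054,0.0265,0.0052,-0.5,-2.2,2.8,1],
  [0,0,0,0,0,0,1],
])

```text
clock: 13.62
position: [0.6045, -0.248, 0.1688]
ee_rot: [0.991, -0.134, -0.001, -0.0]
ft_force: [0.0, -0.2, 0.7]
grip_width: 0.997
```

Run:
```python
from h import *
R,p,o=cur(); print(p,R[:,0],o['clock'])
plan([(tool(-15.7),[.6032,-.2534,.045],6,1)],R,p)
```

```text
[ 0.6045 -0.248   0.1688] [ 0.9641 -0.2654 -0.0019] 13.625
[[0.0001, 0.0009, 0.0206, 0, 0, 0.1, 1], [0, 0.001, 0.0207, 0, 0, 0, 1], [0.0001, 0.0009, 0.0206, 0, 0.1, 0.1, 1], [0.0001, 0.0009, 0.0207, 0, 0, 0, 1], [0, 0.001, 0.0206, 0, 0, 0.1, 1], [0, 0.0009, 0.0206, 0, 0, 0, 1]]
end [ 0.6032 -0.2534  0.045 ]
```

Request:
move_arm([
  [0,0,0.02,0,0,0,1],
  [0,0,0.02,0,0,0,1],
  [0,0,0.01,0,0,0,1],
  [0,0,0,0,0,0,1],
  [0,0,0,0,0,0,1],
])

```text
clock: 14.25
position: [0.6052, -0.2463, 0.1198]
ee_rot: [0.991, -0.133, 0.0, -0.0]
ft_force: [0.2, 0.3, 0.2]
grip_width: 1.002
```

Run:
```python
from h import *
R,p,o=cur(); print(p,R[:,0],o['clock'])
plan([(tool(-15.7),[.6032,-.2534,.045],1,1)],R,p)
```

```text
[ 0.6052 -0.2463  0.1198] [ 0.9649 -0.2627  0.0001] 14.25
[[0, 0.0074, 0.0748, 0, 0, 0.5, 1]]
end [ 0.6032 -0.2534  0.045 ]
```

Request:
move_arm([
  [0,0.005,0.01,0,0,0.3,1],
  [0,0.0024,0.018,0,0,0.2,1],
  [0,0,0.018,0,0,0,1],
  [0,0,0.014,0,0,0,1],
  [0,0,0.01,0,0,0,1],
  [0,0,0.005,0,0,0,1],
  [0,0,0,0,0,0,1],
  [0,0,0,0,0,0,1],
])

```text
clock: 15.25
position: [0.6032, -0.2535, 0.0449]
ee_rot: [0.991, -0.137, 0.0, -0.0]
ft_force: [-0.3, 0.7, 0.1]
grip_width: 1.001
```

Run:
```python
from h import *
R,p,o=cur(); print(p,R[:,0],o['clock'],o['ft_force'])
grab('side','s8');grab('top','t8')
a=load('t8');b=load('s8')
I1=overlay(a,[],345,160,90,80,4,'');I2=overlay(b,[],300,100,110,100,4,'')
cv2.imwrite('pics/v8.png',np.hstack([I1,I2[80:]]))
```

```text
[ 0.6032 -0.2535  0.0449] [ 0.9625 -0.2712  0.0002] 15.25 [-0.3467  0.737   0.0888]
```

View pics/v8.png

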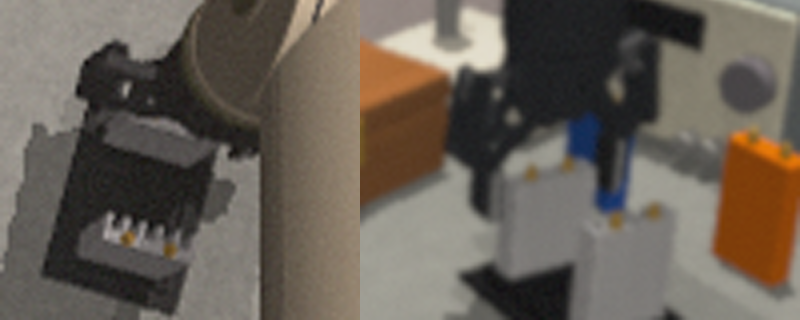

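Request:
move_arm([
  [0,0,0,0,0,0,-1],
  [0,0,0,0,0,0,-1],
  [0,0,0,0,0,0,-1],
  [0,0,0,0,0,0,-1],
  [0,0,0,0,0,0,-1],
  [0,0,0,0,0,0,-1],
], force=35)

```text
clock: 16.1
position: [0.6031, -0.2534, 0.0447]
ee_rot: [0.991, -0.137, -0.0, -0.0]
ft_force: [-0.2, 0.4, 5.7]
grip_width: 0.723
```

Request:
move_arm([
  [0,0,-0.008,0,0,0,-1],
  [0,0,-0.015,0,0,0,-1],
  [0,0,-0.025,0,0,0,-1],
  [0,0,-0.03,0,0,0,-1],
  [0,0,-0.035,0,0,0,-1],
  [0,0,-0.025,0,0,0,-1],
  [0,0,-0.01,0,0,0,-1],
  [0,0,0,0,0,0,-1],
])

```text
clock: 17.1
position: [0.603, -0.2534, 0.1926]
ee_rot: [0.991, -0.137, -0.0, -0.0]
ft_force: [0.1, 0.8, -1.7]
grip_width: 0.718
```

Run:
```python
from h import *
R,p,o=cur(); print(p,o['clock'],R[:,0],o['ft_force'],o['grip_width'])
grab('side','s9')
b=load('s9');I2=overlay(b,[],290,40,120,150,4,'');cv2.imwrite('pics/v9.png',I2)
Rs,t=SH
pre=Rs@np.array([.062,.001,.080+.039])+t; print(pre)
plan([(tool(-2,5),[.585,.0,.2],5,-1),(tool(10.2,20),pre,7,-1)],R,p)
```

```text
[ 0.603  -0.2534  0.1926] 17.1 [ 0.9625 -0.2712 -0.0001] [ 0.1162  0.7879 -1.7351] 0.7183567820027126
[0.5993 0.19   0.183 ]
[[-0.0172, -0.0478, -0.0014, 0.1, 1, -2.7, -1], [-0.0149, -0.0486, -0.0017, 0.1, 1, -2.8, -1], [-0.0125, -0.0492, -0.0018, 0.1, 1, -2.7, -1], [-0.0101, -0.0498, -0.0019, 0.2, 1, -2.8, -1], [-0.0077, -0.0502, -0.0019, 0.1, 1, -2.7, -1], [0.0009, -0.0272, 0.0025, 0.4, 2.1, -1.7, -1], [0.0015, -0.0271, 0.0028, 0.3, 2.2, -1.7, -1], [0.0023, -0.0271, 0.003, 0.4, 2.1, -1.7, -1], [0.003, -0.027, 0.0032, 0.4, 2.1, -1.7, -1], [0.0036, -0.0268, 0.0036, 0.4, 2.2, -1.8, -1]]
[[0.0044, -0.0268, 0.0039, 0.4, 2.1, -1.7, -1], [0.0049, -0.0265, 0.0043, 0.3, 2.1, -1.7, -1]]
end [0.5993 0.19   0.183 ]
```

View pics/v9.png

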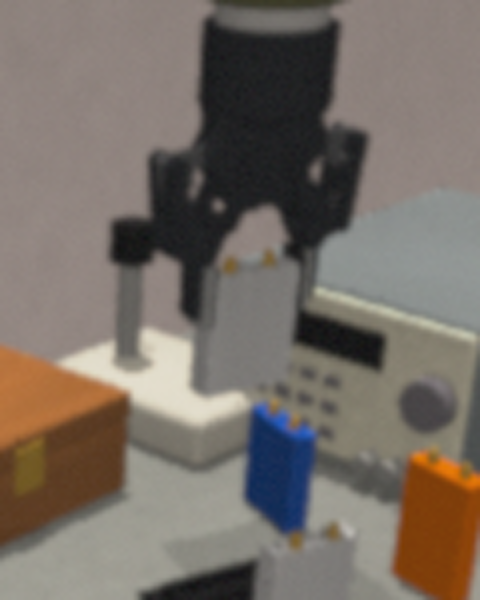

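Run:
```python
from h import *
R,p,o=cur()
Rs,t=SH
pre=Rs@np.array([.068,.001,.095+.039])+t; print(pre)
plan([(tool(-2,5),[.605,.0,.215],5,-1),(tool(10.2,20),pre,6,-1)],R,p)
```

```text
[0.5998 0.1901 0.1992]
[[-0.0133, -0.0489, -0.0046, 0.1, 1, -2.7, -1], [-0.0109, -0.0495, -0.0048, 0.1, 1, -2.8, -1], [-0.0083, -0.0499, -0.0048, 0.1, 1, -2.7, -1], [-0.0059, -0.0503, -0.0049, 0.1, 1.1, -2.8, -1], [-0.0034, -0.0506, -0.0049, 0.2, 1, -2.7, -1], [-0.0022, -0.0316, 0.0025, 0.4, 2.5, -2, -1], [-0.0012, -0.0317, 0.0026, 0.5, 2.5, -2, -1], [-0.0002, -0.0317, 0.0029, 0.4, 2.5, -2, -1], [0.0007, -0.0316, 0.0031, 0.4, 2.4, -2, -1], [0.0017, -0.0316, 0.0034, 0.5, 2.5, -2, -1]]
[[0.0027, -0.0314, 0.0037, 0.4, 2.5, -2, -1]]
end [0.5998 0.19   0.1992]
```

Request:
move_arm([
  [-0.0133,-0.0489,-0.0046,0.1,1,-2.7,-1],
  [-0.0109,-0.0495,-0.0048,0.1,1,-2.8,-1],
  [-0.0083,-0.0499,-0.0048,0.1,1,-2.7,-1],
  [-0.0059,-0.0503,-0.0049,0.1,1.1,-2.8,-1],
  [-0.0034,-0.0506,-0.0049,0.2,1,-2.7,-1],
  [-0.0022,-0.0316,0.0025,0.4,2.5,-2,-1],
  [-0.0012,-0.0317,0.0026,0.5,2.5,-2,-1],
  [-0.0002,-0.0317,0.0029,0.4,2.5,-2,-1],
  [0.0007,-0.0316,0.0031,0.4,2.4,-2,-1],
  [0.0017,-0.0316,0.0034,0.5,2.5,-2,-1],
])

```text
clock: 18.4
position: [0.6001, 0.1591, 0.2008]
ee_rot: [0.986, 0.071, 0.151, -0.013]
ft_force: [-0.1, -0.3, -1.1]
grip_width: 0.72
```

Request:
move_arm([
  [0.0027,-0.0314,0.0037,0.4,2.5,-2,-1],
  [0,0,0,0,0,0,-1],
  [0,0,0,0,0,0,-1],
  [0,0,0,0,0,0,-1],
])

```text
clock: 18.9
position: [0.6004, 0.1886, 0.1993]
ee_rot: [0.981, 0.087, 0.173, -0.015]
ft_force: [-0.9, -0.0, -1.4]
grip_width: 0.717
```

```bash
python3 st2.py 10
```

```text
18.9 shelf mm [ 68.3143  -0.5434 133.9867] [-0.0778 -0.0242  0.0591] F shelf [-1.2675  0.1152 -0.9936] w 0.7174786016630414
```

View pics/v10.png

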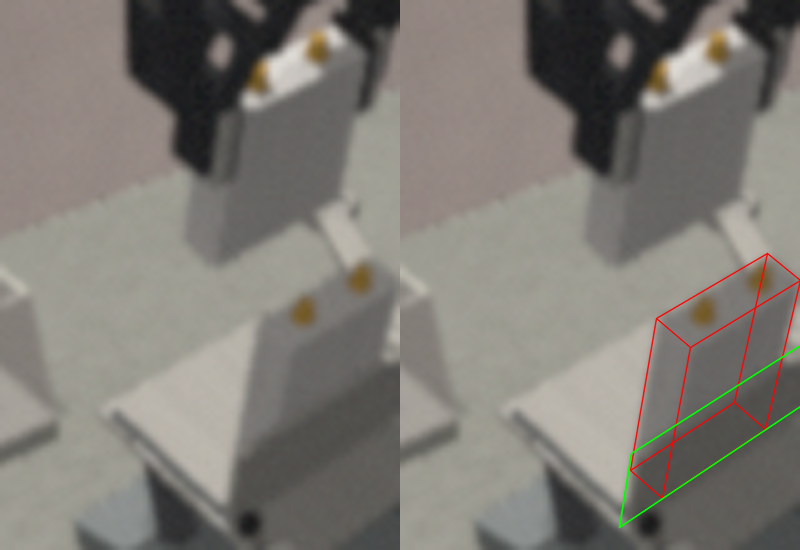

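Request:
move_arm([
  [0,-0.0008,0.014,0,0,0,-1],
  [-0.001,-0.0008,0.02,0,0,0,-1],
  [-0.002,0,0.02,0,0,0,-1],
  [-0.003,0,0.016,0,0,0,-1],
  [-0.002,0,0.011,0,0,0,-1],
  [-0.001,0,0.006,0,0,0,-1],
  [0,0,0,0,0,0,-1],
  [0,0,0,0,0,0,-1],
])

```text
clock: 20.0
position: [0.6212, 0.1954, 0.1157]
ee_rot: [0.981, 0.088, 0.174, -0.015]
ft_force: [0.1, -0.5, -1.2]
grip_width: 0.722
```

```bash
python3 st2.py 11
```

```text
20.0 shelf mm [60.1451  2.4203 48.0201] [-0.0238  0.0974 -0.029 ] F shelf [-0.4248 -0.4734 -1.0759] w 0.7222941835523368
```

View pics/v11.png

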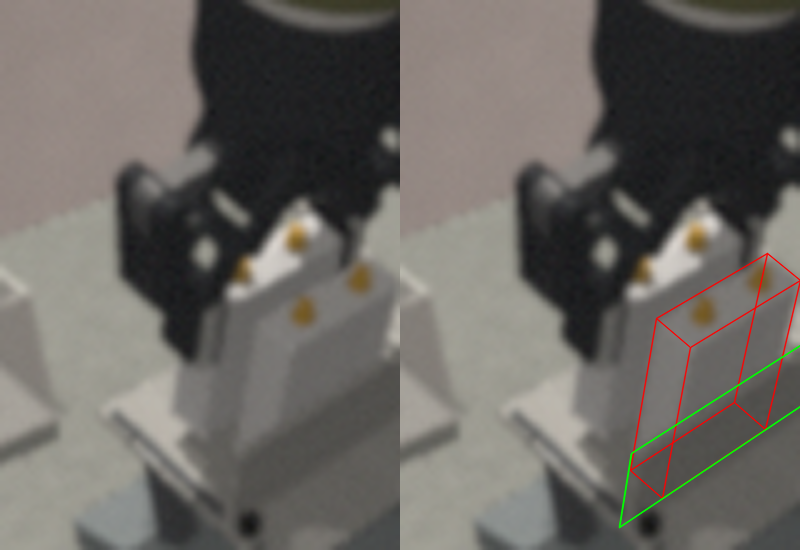

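Request:
move_arm([
  [-0.003,0.0012,0.003,0,0,0,-1],
  [-0.003,0.0011,0.003,0,0,0,-1],
  [-0.002,0,0,0,0,0,-1],
  [-0.002,0,0,0,0,0,-1],
  [0,0,0,0,0,0,-1],
  [0,0,0,0,0,0,-1],
])

```text
clock: 20.85
position: [0.6142, 0.1917, 0.106]
ee_rot: [0.981, 0.088, 0.173, -0.015]
ft_force: [0.6, -0.1, -1.3]
grip_width: 0.723
```

```bash
python3 st.py
```

```text
20.85 shelf mm [49.6897  0.0698 41.5019] [-0.0277  0.0462 -0.0392] F shelf [ 0.0723 -0.1846 -1.4255] w 0.7230326863790917
```

Request:
move_arm([
  [-0.001,0,0,0,0,0,-1],
  [-0.001,0,0,0,0,0,-1],
  [0,0,0,0,0,0,-1],
  [0,0,0,0,0,0,-1],
])

```text
clock: 21.35
position: [0.6122, 0.1913, 0.1052]
ee_rot: [0.981, 0.088, 0.173, -0.015]
ft_force: [-0.4, -0.0, -1.4]
grip_width: 0.721
```

```bash
python3 st.py
```

```text
21.35 shelf mm [47.5287  0.0066 41.4309] [-0.0306  0.0317 -0.0328] F shelf [-0.8448  0.0482 -1.1691] w 0.7205380444382814
```

Request:
move_arm([
  [-0.0007,0,0,0,0,0,-1],
  [-0.0007,0,0,0,0,0,-1],
  [0,0,0,0,0,0,-1],
  [0,0,0,0,0,0,-1],
])

```text
clock: 21.85
position: [0.6118, 0.1912, 0.1053]
ee_rot: [0.981, 0.088, 0.174, -0.015]
ft_force: [6.0, 1.1, -2.3]
grip_width: 0.722
```

```bash
python3 st.py
```

```text
21.85 shelf mm [47.178  -0.0035 41.7296] [-0.0103  0.1438 -0.0143] F shelf [ 4.9922  0.0482 -4.2513] w 0.7217609877178567
```

Request:
move_arm([
  [0.0003,0,0.001,0,0,0,-1],
  [0,0,0.001,0,0,0,-1],
  [0,0,0,0,0,0,-1],
  [0,0,0,0,0,0,-1],
])

```text
clock: 22.35
position: [0.6125, 0.1915, 0.1035]
ee_rot: [0.981, 0.088, 0.174, -0.015]
ft_force: [5.8, 0.8, 1.4]
grip_width: 0.722
```

```bash
python3 st.py
```

```text
22.35 shelf mm [47.1936  0.1343 39.7084] [-0.0113  0.1136 -0.0289] F shelf [ 6.0124 -0.2156 -0.7347] w 0.7218101669739854
```

Request:
move_arm([
  [0,0,0.001,0,0,0,-1],
  [0,0,0,0,0,0,-1],
  [0,0,0.0006,0,0,0,-1],
  [0,0,0,0,0,0,-1],
])

```text
clock: 22.85
position: [0.613, 0.1916, 0.1019]
ee_rot: [0.981, 0.088, 0.174, -0.015]
ft_force: [5.8, 1.2, 3.5]
grip_width: 0.715
```

```bash
python3 st.py
```

```text
22.85 shelf mm [47.1867  0.1234 38.1075] [-0.0138  0.111  -0.0282] F shelf [6.7734 0.1768 1.2582] w 0.7154578721292747
```

Request:
move_arm([
  [0,0,0.0006,0,0,0,-1],
  [0,0,0,0,0,0,-1],
  [0,0,0,0,0,0,-1],
])

```text
clock: 23.22
position: [0.6132, 0.1916, 0.1014]
ee_rot: [0.981, 0.088, 0.174, -0.015]
ft_force: [5.2, 1.3, 2.7]
grip_width: 0.72
```

```bash
python3 st.py
```

```text
23.225 shelf mm [47.1783  0.1235 37.5119] [-0.0133  0.1105 -0.0277] F shelf [5.944  0.3205 0.7039] w 0.7201527285805582
```

Request:
move_arm([
  [0,0,0.0006,0,0,0,-1],
  [0,0,0,0,0,0,-1],
  [0,0,0,0,0,0,-1],
])

```text
clock: 23.6
position: [0.6133, 0.1916, 0.1013]
ee_rot: [0.981, 0.088, 0.174, -0.015]
ft_force: [1.2, -0.8, 9.6]
grip_width: 0.722
```

```bash
python3 st.py
```

```text
23.6 shelf mm [47.234   0.1242 37.3777] [-0.0377  0.1109 -0.0449] F shelf [ 4.2542 -1.0454  8.6609] w 0.7222156632177936
```

Request:
move_arm([
  [0,0,-0.0005,0,0,0,-1],
  [0,0,0,0,0,0,-1],
  [0,0,0,0,0,0,-0.1],
  [0,0,0,0,0,0,0.5],
  [0,0,0,0,0,0,1],
  [0,0,0,0,0,0,1],
  [0,0,0,0,0,0,1],
])

```text
clock: 24.48
position: [0.6123, 0.1913, 0.1004]
ee_rot: [0.981, 0.088, 0.173, -0.015]
ft_force: [0.3, 0.4, 0.9]
grip_width: 1.0
```

```bash
python3 st2.py 12
```

```text
24.475 shelf mm [46.0199  0.0288 36.9257] [-0.0333 -0.0105 -0.0399] F shelf [0.6678 0.3133 0.6633] w 0.9998346783837111
```

View pics/v12.png

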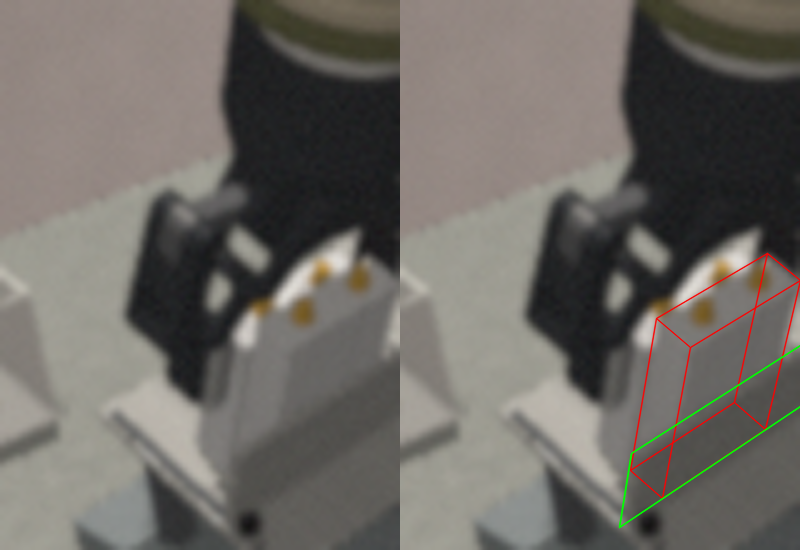

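Released, with both modules standing. I'll retreat straight up along the tool axis and check.

Request:
move_arm([
  [0,0,-0.01,0,0,0,1],
  [0,0,-0.02,0,0,0,1],
  [0,0,-0.03,0,0,0,1],
  [0.005,0,-0.04,0,0,0,1],
  [0.01,0.05,-0.02,0,0,0,1],
  [0,0.06,0,0,0,0,1],
  [0,0.06,0,0,0,0,1],
  [0,0.04,0,0,0,0,1],
  [0,0,0,0,0,0,1],
])

```text
clock: 25.7
position: [0.6234, -0.0241, 0.2202]
ee_rot: [0.981, 0.085, 0.174, -0.014]
ft_force: [0.3, 0.6, -0.6]
grip_width: 1.001
```

```bash
python3 st2.py 13
python3 - <<'E'
from h import *
for n in 't13','s13':
    for thr in (165,180,195):
        print(n,thr,'z88',topface(load(n),.088,thr)[1],'z74',topface(load(n),.074,thr)[1])
I=topface(load('t13'),.088)[0];J=topface(load('s13'),.088)[0];K=topface(load('t13'),.074)[0]
cv2.imwrite('pics/tf13.png',np.hstack([I,K,J])[:,:,::-1])
for nm in ('t13','s13'):
    w=cloud(load(nm)); q=(w.reshape(-1,3)-SH[1])@SH[0]*1000
    for rng in ((5,37.),(39,58)):
        s=q[(abs(q[:,1])<22)&(q[:,2]>67)&(q[:,2]<93)&(q[:,0]>rng[0])&(q[:,0]<rng[1])]
        print(nm,rng,'z med',np.median(s[:,2]) if len(s) else None,len(s))
    s=q[(abs(q[:,1])<22)&(q[:,2]>50)&(q[:,2]<83)&(q[:,0]>5)&(q[:,0]<30)]
    if len(s)>40:
        c=s.mean(0);V=np.linalg.svd(s-c)[2][2];V*=np.sign(V[0]);print(' tall back face',c,'tilt deg',np.degrees(np.arcsin(V[2])),'yaw',np.degrees(np.arcsin(V[1])),len(s))
    s=q[(abs(q[:,1])<22)&(q[:,2]>8)&(q[:,2]<70)&(q[:,0]>49)&(q[:,0]<66)]
    if len(s)>20:
        c=s.mean(0);V=np.linalg.svd(s-c)[2][2];V*=np.sign(V[0]);print(' short front face',c,'tilt deg',np.degrees(np.arcsin(V[2])),'yaw',np.degrees(np.arcsin(V[1])),len(s))
# rack movement: diff of rack base region between start and now
a=load('top0')['p'].astype(int);b=load('t13')['p'].astype(int)
for (y,x,h,w) in ((205,208,20,45),(150,225,50,24)):
    g0=cv2.cvtColor(a[y-6:y+h+6,x-6:x+w+6].astype(np.uint8),cv2.COLOR_RGB2GRAY).astype(np.float32);g1=cv2.cvtColor(b[y-6:y+h+6,x-6:x+w+6].astype(np.uint8),cv2.COLOR_RGB2GRAY).astype(np.float32)
    print('shift px',cv2.phaseCorrelate(g0,g1,cv2.createHanningWindow(g0.shape[::-1],cv2.CV_32F)))
E
```

```text
25.7 shelf mm [  61.3862 -214.0093  158.7938] [-0.1806  0.1062  0.2507] F shelf [ 0.1403  0.5351 -0.646 ] w 1.0010159676824009
t13 165 z88 [(38.6, -0.5, 60.53803253173828, 37.242122650146484, 0.9)] z74 [(37.4, 1.2, 61.08163070678711, 37.7312126159668, 0.8)]
t13 180 z88 [(38.6, -0.3, 60.02316665649414, 36.24969482421875, 0.9)] z74 [(37.4, 1.2, 61.02280807495117, 36.75337600708008, 0.8)]
t13 195 z88 [(38.6, -0.3, 59.04566955566406, 35.24234390258789, 0.9)] z74 [(37.4, 1.2, 60.03762435913086, 35.74613571166992, 0.8)]
s13 165 z88 [(33.6, 1.7, 40.70045852661133, 78.65200805664062, 78.3)] z74 [(42.1, -8.9, 41.89206314086914, 80.78739166259766, 78.0), (33.5, 58.2, 24.0, 23.5, 90.0)]
s13 180 z88 [(32.4, 6.5, 69.13912200927734, 27.285554885864258, 0.7)] z74 [(41.0, -4.2, 70.5, 28.0, 0.0)]
s13 195 z88 [(32.5, 6.5, 26.0, 67.0, 90.0)] z74 [(40.5, -3.7, 68.80680084228516, 26.168399810791016, 1.0)]
t13 (5, 37.0) z med 88.05216234064612 117
t13 (39, 58) z med 74.50774029339847 120
 short front face [55.7809 -1.1064 41.5457] tilt deg 0.2676358574207593 yaw -0.11282708843455998 30
s13 (5, 37.0) z med 87.36161139721558 256
s13 (39, 58) z med 75.16357543991458 89
 tall back face [18.9142  0.7943 66.799 ] tilt deg 0.3317045095526261 yaw -0.5504500944800669 175
shift px ((-0.06338000108611652, 0.04758763609728689), 0.48061188745001954)
shift px ((-0.118219346765013, -0.19274039009443555), 0.5846546308861839)
```

View pics/v13.png

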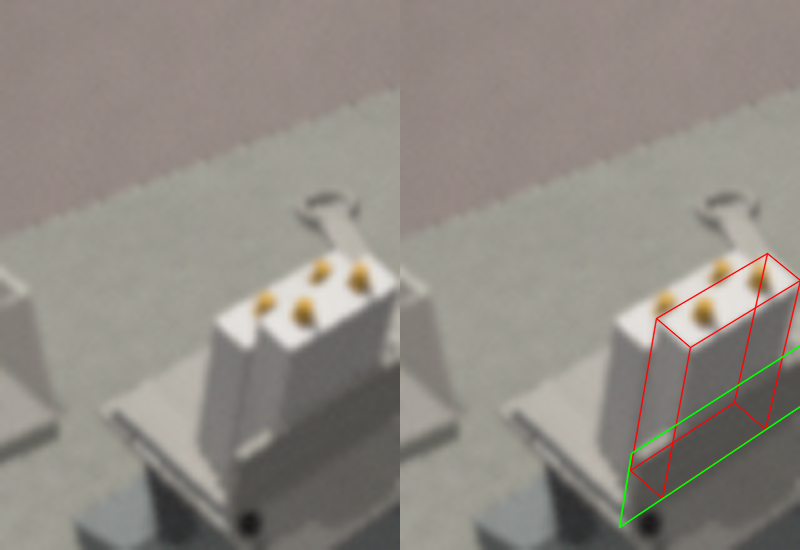

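View pics/tf13.png

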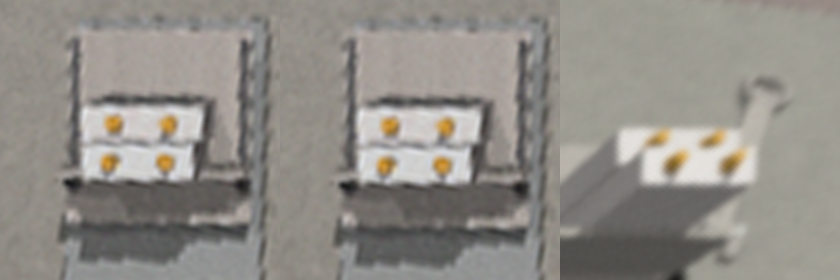

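View pics/s13.png

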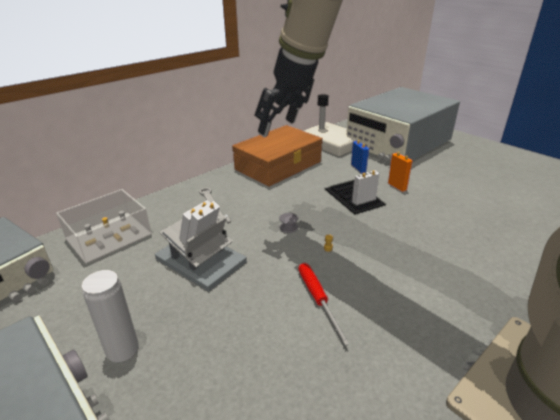

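Both modules are flat and fully down, and the rack has not moved measurably. Handing in.

Run:
```python
from h import *
print(manip.hand_in())
```

```text
the job is handed in; nothing more can be done
None
```

The tall module now leans flat against the backstop and the short one flat against the tall one. Both were released with feet on the shelf and connectors up. I handed the job in at about 26 s of the 59 s allowed; no verdict was reported.

What my last checks showed, in the shelf frame:

| Check | Tall | Short |
|---|---|---|
| Face position along shelf | back face x about 19–19.5 mm, on the backstop | front face x about 56 mm, the two thicknesses (36 mm) leaving no measurable gap |
| Top height above shelf | 87.4–88.1 mm (case 88) | 74.5–75.2 mm (case 74) |
| Offset from mid-width | about 1 mm | about 1 mm |
| Lean against backstop | about 0.3° | about 0.3° |
| Out of square | 0.6° | 0.1° |

- **Forces:** readings during pressing stayed at or below about 7.5 N toward the backstop and 10 N down onto the shelf.
- **Rack:** it shifted at most about 0.2 pixel (roughly 0.5 mm) in the top view.
- **Other things:** the finned module, adapter, reel, spray can and both look-alikes look unmoved in the last side picture. I did not measure their positions.
- **Disagreements:** the two cameras differ by 1–2 mm on position, within their calibration. My first tilt reading of the tall module was about 1° off the last one, which I put down to depth noise.

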